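# Refit the stop sleeve and hold the bottle cage's gate ajar

### The job

The gate of the small bottle cage needs its stop back: slide the loose orange sleeve down over the stop post in front of the gate until it sits fully on the shoulder, and let go of it. Then take the red upright handle of the gate's sagging barrel bolt, lift the bolt so that its head clears the bent-up lip of the keeper while you draw it back towards the hinges, without forcing it against the keeper, and pull the self-closing gate open until it rests against the sleeve. Finish while still gripping it, holding the gate ajar against the sleeve; leave the other things lying about where they are.

Things in the scene. Friction and masses are not known exactly. Their poses are not given: they have to be found in the camera images.
- sleeve: loose buffer sleeve: orange plastic ring standing on end, outside diameter 44 mm, bore 20 mm, 32 mm high, 40 g; origin at the centre of its underside, z along its bore
- cage: wire bottle cage of aluminium frame on a grey base board (285 x 312 mm, 8 mm thick), fixed to the worktop, 192 mm high over all; origin on the worktop under the middle of the shut gate; -x points out of the front (towards the robot's side), +y towards the gate's hinge, z up. Gate, front posts and roof all end at z = 190 mm. The gate's vertical hinge line is at x 0, y +120 mm in this frame; the latch post with the keeper is at y -132 mm
- shoulder (a point): centre of the shoulder of the steel stop post on which the sleeve's underside comes to rest, 70 mm above the worktop, 120 mm in front of the shut gate; the column below it is 22 mm thick
- pin_tip (a point): centre of the top of the stop post's pin, 116 mm above the worktop: the pin is 17 mm thick, 46 mm long above the shoulder, tapering to 9 mm over its last 8 mm
- gate_leaf: the gate: aluminium frame 14 mm thick with wires, 235 mm wide from the hinge line, top 190 mm above the worktop, carrying the bolt; origin on the worktop on the hinge line; -y points along the gate from the hinge to the latch edge, -x out of its front face (which lies 7 mm before the middle plane). Its middle rail meets the sleeve
- gate (a joint): opening angle of the gate in rad: 0 shut, growing as its latch edge swings out to the front (turning clockwise seen from above). A spring in the hinge pulls it shut (about 0.13 N m shut, 0.26 N m ajar). It meets the seated sleeve at about 0.53, and its own stop is at 0.585
- bolt: the bolt carried on the gate's front face: steel rod 11 mm thick parallel to the gate, 160 mm above the worktop while sagging, with a head 24 mm across and 12 mm long at its end in the keeper; origin on the hinge line on the worktop when sagging and shot, axes as the gate's. The handle's axis is 22 mm in front of the gate's middle plane and, with the bolt shot, 185 mm from the hinge line
- bolt_grip (a point): point to grip on the bolt's upright handle: a red round plastic grip 16 mm thick on the rod, reaching from 195 to 252 mm above the worktop while the bolt sags; this point is on its axis 226 mm up, clear above the gate's top. Bolt and barrel together weigh about 0.25 kg, and the handle may turn in the fingers as the gate swings
- bolt_lift (a joint): how far the bolt and its barrel are lifted, in m: 0 sagging (its screws hang in worn slots; it drops back by its weight), 0.014 highest. The head clears the lip when lifted more than 0.007
- bolt_draw (a joint): how far the bolt is drawn back, in m: 0 shot, 0.036 fully drawn; it grows towards the hinge (+y of the gate). It slides with about 1 N. With the bolt sagging the head meets the lip at about 0.004; the head is clear of the keeper and the gate free to swing from about 0.024
- keeper: fixed dark steel keeper on the front of the latch post, an open-topped trough around the bolt's head with cheeks before and behind it (up to 186 mm above the worktop) and at its end next to the gate a bent-up lip, 4 mm thick, that stands 6 mm above the lowest point of the sagging head; origin as the cage's
- cup: specimen cup with a red lid, 58 mm across, 66 mm high, loose bystander; origin at the centre of its underside
- timer: white timer, 66 x 66 x 19 mm, loose bystander; origin at the centre of its underside
- tape: roll of brown tape, 94 mm across, 48 mm high, loose bystander; origin at the centre of its underside
- stapler: red and black stapler, 34 x 128 x 42 mm, loose bystander; origin at the centre of its underside
- slide_box: green slide box with a clear lid, 83 x 91 x 32 mm, loose bystander; origin at the centre of its underside

How it is judged:
By the outcome, as a careful person would: the job done as asked, in the order asked, and still so for the second after the job is handed in, while the arm keeps its last pose, push and grip.
It also fails if it takes over 64 s, if anything falls off the work surface, if the arm or the gripper's body presses on something with over 40 N, if the wrist force passes 120 N, or if a joint passes its speed limit or range.

### The arm

A 6-joint arm with a two-finger parallel gripper is mounted at the origin on a cart in front of the work surface, level with it; the furniture and walls round the work are solid. World frame = base frame: x ahead of the robot, y to its left, z up, the work surface at z = 0. Lengths are in m, angles in rad, forces in N, time in s.
With the tool pointing down it reaches from about 0.3 to 0.775 m from the base axis. Payload 14.6 kg.
Tool frame: the origin (TCP) lies midway between the tips of the shut fingers; the grasp point (between the pads) lies 19 mm behind it; x points along the fingers, y is the direction in which the jaws open and shut, and the axes are right-handed (so a half turn about x gives the same grasp; the last joint's range is limited). The gripper opens to 94 mm and grips with 3 to 60 N. Pads are 16 mm wide; open, the fingers measure 119 mm over their backs; the gripper's body (75 mm by 177 mm) begins 78 mm behind the grasp point.
Start: joints at [-0.067, 0.3, 1.521, -0, 1.321, -0.067], TCP at [0.55, -0, 0.18] pointing down, gripper open.
Joint ranges: [-3.03, 3.03], [-0.79, 2.21], [0.23, 2.52], [-1.04, 4.18], [0, 3.07], [-2.55, 2.55]. Speed limits (rad/s): [2.22, 2.22, 2.57, 3.14, 3.14, 3.14].

### API

Orientations are given as a unit quaternion [w, x, y, z].
In Python, from cell import status, imaging, manip gives the robot as it stands. The module is installed in compiled form; this text tells all that it offers.
- The arm moves only by the tool step_arm, never from a script. Its arguments are lists of equal length, an entry for each row: "linear": the shift along the world's x, y, z in mm, a list of three; "twist": the turn about the world's z in rad; "fingers": the closure in counts, from 0 (fully open) to 255 (shut). A call has 1 to 12 rows; each row is the pose to reach, as a shift and turn from the pose measured when the call began; what a row does not reach only later rows make up. A row lasts 1/10 s, in which the tool goes at most 50 mm and 8.59 degrees, less where a joint would pass 70% of its speed; a pose out of reach is approached as far as the arm can. A call with a gripper value outside its range is refused whole. The fingers move at their own pace and stop on an object; "newtons" is the grip in N (left out, the last holds). Time passes only in rows, so rows that repeat a pose let the fingers close. It gives the time, the measured TCP pose, the force and the opening at its end, in the units of the state.
- status.sense(): the state, without advancing time (a new reading comes with each control period).
- imaging.snapshot(name): name is "scene" or "side" or "wrist"; returns the picture (384x512x3 uint8, red, green, blue); there is no depth.
- imaging.calibration(name): a dict with "intrinsics" (3x3 intrinsics, pixels), "camera_from_world" (4x4, takes a point from world to camera coordinates); the wrist camera has in their place "T_tool_cam" (4x4, takes a point from camera to tool coordinates, whose origin is the TCP and whose axes are the tool frame's). Camera axes: x right, y down, z forward; pixel columns grow to the right and rows downward; lengths in m; the calibration is good to about 2 mm. A picture is of the moment at which its call begins: read the wrist's pose just before it. calibration takes no time and is no camera call.
- manip.finish_job(): hands the job in, once; it reports no verdict.
The state is a dict: "clock": time; "joint_positions": joint angles; "joint_velocities": joint speeds; "effort": joint torques, N m; "position": TCP position; "eef_rot": TCP orientation; "wrist_force": force on the tool from outside, world axes, zero at the start; "ft_torque": the same for the moment, N m; "finger_gap": finger opening in m.
Only numpy, scipy, OpenCV 4.12 (cv2) and the standard library are available. Lean on these libraries where they do the work, as an engineer would, in place of code of your own. Each camera call takes 0.05 s, during which the arm holds its last target.

## Working session

There is one attempt and no reset: what is moved stays moved. The work goes in short steps, Python scripts to look and compute and a tool call to move; the robot and the scene stay as the last step left them, time stands still between calls to the robot, and variables do not carry over. Pictures are saved under pics/ and viewed, and the job is handed in when it is done.

Besides the shell and the picture viewer there is one more tool, called after "Emit:" as name(argument=value, ...) on one line, values as JSON. step_arm: Moves the arm, as the interface text tells. Its arguments: {"type":"object","properties":{"linear":{"type":"array"},"twist":{"type":"array"},"fingers":{"type":"array"},"newtons":{"type":"number"}},"required":["linear","twist","fingers"]}

```bash
mkdir -p pics; python3 - <<'E'
from cell import status, imaging, manip
import cv2, numpy as np
s=status.sense()
for k,v in s.items(): print(k,np.round(v,4))
for n in ("scene","side","wrist"):
    im=imaging.snapshot(n); cv2.imwrite(f"pics/{n}0.png",im[:,:,::-1])
    c=imaging.calibration(n)
    for k,v in c.items(): print(n,k,np.round(v,4).tolist())
E
```

```text
clock 0.0
joint_positions [-0.0666  0.3005  1.5216  0.      1.3207 -0.0666]
joint_velocities [-0.0017 -0.0009  0.0002 -0.0009 -0.0003 -0.0011]
effort [-1.50000e-03 -5.31806e+01 -3.52736e+01  7.08000e-02  2.44000e-02
 -0.00000e+00]
position [0.5497 0.     0.179 ]
eef_rot [ 0.4997  0.4997  0.5003 -0.5003]
wrist_force [ 0.2516  0.3444 -1.0851]
ft_torque [ 0.008  -0.0436  0.0145]
finger_gap 0.0942
scene intrinsics [[499.1763, 0.0, 247.9542], [0.0, 499.1763, 191.8866], [0.0, 0.0, 1.0]]
scene camera_from_world [[-0.5574, -0.8302, 0.0111, 0.4265], [-0.4412, 0.2849, -0.851, 0.3553], [0.7033, -0.4792, -0.5251, 1.763], [0.0, 0.0, 0.0, 1.0]]
side intrinsics [[366.7479, 0.0, 256.044], [0.0, 366.7479, 194.1075], [0.0, 0.0, 1.0]]
side camera_from_world [[0.9827, -0.1848, -0.0103, -0.5095], [-0.1388, -0.6988, -0.7017, 0.266], [0.1225, 0.691, -0.7124, 1.13], [0.0, 0.0, 0.0, 1.0]]
wrist intrinsics [[284.2575, 0.0, 252.5384], [0.0, 284.2575, 192.1568], [0.0, 0.0, 1.0]]
wrist T_tool_cam [[-0.0011, -0.2463, 0.9692, -0.2048], [1.0, 0.0007, 0.0013, -0.0003], [-0.001, 0.9692, 0.2463, -0.072], [0.0, 0.0, 0.0, 1.0]]
```

View pics/scene0.png

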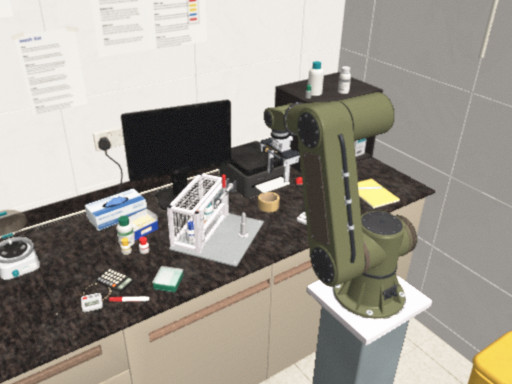

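View pics/side0.png

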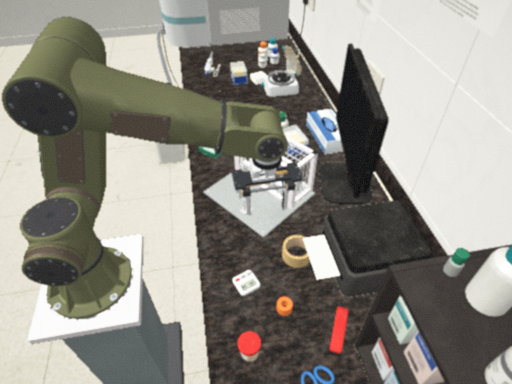

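View pics/wrist0.png

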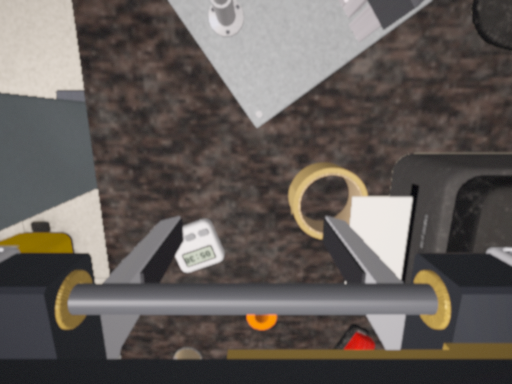

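The side view shows the orange sleeve near (285,306). The scene view shows the stop post near (244,225) and the red handle near (225,182). The wrist view shows the post base near (226,15). I'll measure them next.

```bash
cat > h.py <<'E'
import numpy as np, cv2
from cell import status, imaging, manip
from scipy.spatial.transform import Rotation as R
def snap(n,f):
    s=status.sense(); im=imaging.snapshot(n); cv2.imwrite(f"pics/{f}.png",im[:,:,::-1]); return s,im
def cam(n,s=None):
    c=imaging.calibration(n); K=np.array(c["intrinsics"])
    if n=="wrist":
        q=s["eef_rot"]; T=np.eye(4); T[:3,:3]=R.from_quat([q[1],q[2],q[3],q[0]]).as_matrix(); T[:3,3]=s["position"]
        wc=T@np.array(c["T_tool_cam"])
    else: wc=np.linalg.inv(np.array(c["camera_from_world"]))
    return K,wc
def ray(C,uv):
    K,wc=C; d=wc[:3,:3]@np.linalg.inv(K)@np.array([uv[0],uv[1],1.]); return wc[:3,3],d/np.linalg.norm(d)
def onz(C,uv,z):
    o,d=ray(C,uv); return o+d*(z-o[2])/d[2]
def proj(C,p):
    K,wc=C; q=np.linalg.inv(wc)@np.append(p,1); v=K@q[:3]; return v[:2]/v[2]
def tri(r):
    A=np.zeros((3,3));b=np.zeros(3)
    for o,d in r:
        M=np.eye(3)-np.outer(d,d);A+=M;b+=M@o
    p=np.linalg.solve(A,b); return p,[np.linalg.norm((np.eye(3)-np.outer(d,d))@(p-o)) for o,d in r]
def orange(im):
    h=cv2.cvtColor(im,cv2.COLOR_RGB2HSV); return cv2.inRange(h,(6,190,150),(17,255,255))
def red(im):
    h=cv2.cvtColor(im,cv2.COLOR_RGB2HSV); return cv2.inRange(h,(0,170,90),(5,255,255))|cv2.inRange(h,(174,170,90),(180,255,255))
def blobs(m,amin=15):
    n,l,st,ce=cv2.connectedComponentsWithStats(m)
    return [(st[i].tolist(),ce[i].round(1).tolist()) for i in range(1,n) if st[i][4]>=amin]
def crop(im,x0,y0,x1,y1,k,f):
    c=im[y0:y1,x0:x1,::-1]; cv2.imwrite(f"pics/{f}.png",cv2.resize(c,None,fx=k,fy=k,interpolation=cv2.INTER_CUBIC))
E
python3 - <<'E'
from h import *
for n in ("scene","side","wrist"):
    im=cv2.imread(f"pics/{n}0.png")[:,:,::-1].copy()
    print(n,"orange",blobs(orange(im)));print("red",blobs(red(im)))
im=cv2.imread("pics/scene0.png")[:,:,::-1]; crop(im,160,165,280,265,6,"sc_crop")
im=cv2.imread("pics/side0.png")[:,:,::-1]; crop(im,200,120,330,220,6,"sd_crop")
C=cam("side"); print(onz(C,(285,306),0.032)); C=cam("scene"); print(onz(C,(244,215),0.116))
E
```

```text
scene orange []
red [([222, 174, 4, 13, 31], [223.6, 179.5]), ([296, 177, 7, 6, 35], [298.9, 179.8]), ([140, 237, 7, 7, 41], [142.9, 239.9]), ([109, 297, 12, 4, 39], [115.4, 298.6])]
side orange []
red [([329, 306, 19, 47, 539], [338.7, 329.9]), ([238, 331, 23, 24, 440], [248.8, 342.7])]
wrist orange [([246, 315, 31, 15, 188], [261.3, 321.2]), ([345, 349, 28, 1, 28], [358.5, 349.0])]
red [([344, 333, 31, 16, 342], [360.1, 342.2])]
[ 0.56148477 -0.21243014  0.032     ]
[0.50261426 0.19659874 0.116     ]
```

View pics/sc_crop.png

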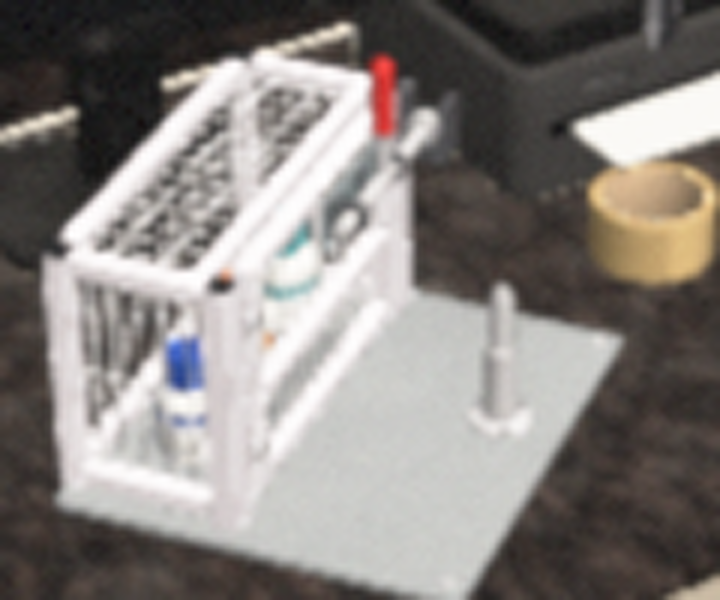

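View pics/sd_crop.png

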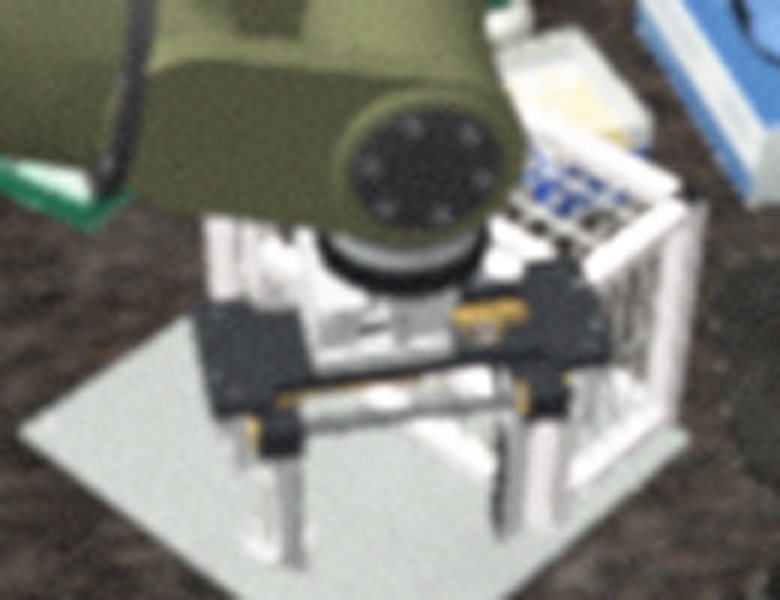

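```bash
python3 - <<'E'
from h import *
s=status.sense(); np.set_printoptions(precision=4,suppress=True)
S,D,W=cam("scene"),cam("side"),cam("wrist",s)
q=s["eef_rot"]; print("Rtool\n",R.from_quat([q[1],q[2],q[3],q[0]]).as_matrix())
print("cam pos",S[1][:3,3],D[1][:3,3],W[1][:3,3])
im=cv2.imread("pics/side0.png")[:,:,::-1].copy(); crop(im,220,240,360,360,5,"sd_crop2")
print(im[306,270:300].tolist()[::3])
print("pin tip",onz(S,(243.5,212.7),.116),"shoulder",onz(S,(160+499/6,165+352/6),.07), "base",onz(S,(160+500/6,165+420/6),.01))
print("handle top",onz(S,(224,174.3),.252),"bot",onz(S,(224,187.3),.195))
for n,p,z in (("cup",(248.8,339),.066),("timer",(247,283),.019),("stap",(338,330),.042),("tape",(297,244),.048),("sleeve",(285,302),.032)): print(n,onz(D,p,z))
print("sl wrist",onz(W,(261,317),.032))
E
```

```text
Rtool
 [[-0.0009  1.     -0.    ]
 [ 0.0001 -0.     -1.    ]
 [-1.     -0.0009 -0.0001]]
cam pos [-0.8454  1.0977  1.2233] [ 0.3992 -0.6892  0.9864] [0.5497 0.072  0.3839]
[[71, 66, 60], [67, 63, 60], [183, 106, 66], [255, 167, 84], [246, 136, 70], [194, 103, 57], [255, 174, 88], [250, 142, 74], [64, 58, 55], [70, 59, 52]]
pin tip [0.5171 0.1894 0.116 ] shoulder [0.5094 0.1957 0.07  ] base [0.5132 0.192  0.01  ]
handle top [0.6158 0.217  0.252 ] bot [0.6125 0.2199 0.195 ]
cup [ 0.444  -0.2998  0.066 ]
timer [ 0.47   -0.1122  0.019 ]
stap [ 0.6808 -0.3106  0.042 ]
tape [ 0.6466 -0.0219  0.048 ]
sleeve [ 0.5644 -0.2006  0.032 ]
sl wrist [ 0.5622 -0.2027  0.032 ]
```

View pics/sd_crop2.png

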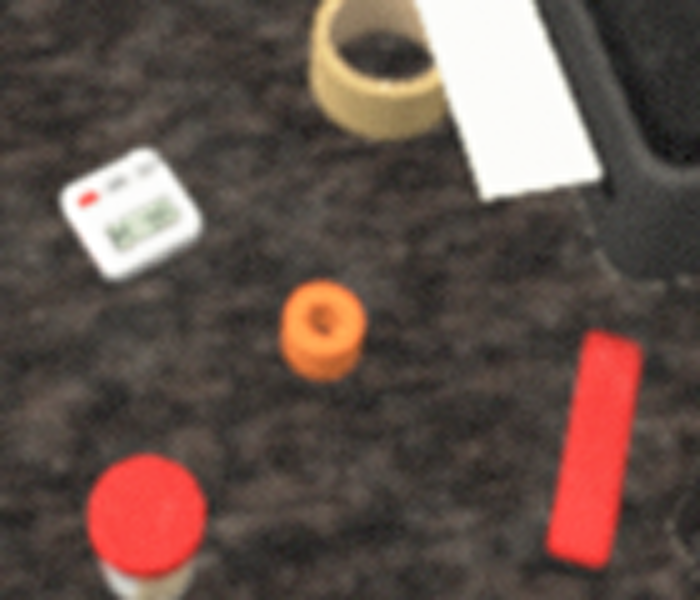

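In the side crop the sleeve's bore centre is at about pixel (284.6,304). Side and wrist views agree on the sleeve to about 4 mm, near (0.563,-0.204). No bystander is within jaw reach along x. I'll move above it.

Emit:
step_arm(linear=[[3,-45,-10],[6,-95,-20],[9,-145,-30],[13,-190,-40],[13,-203,-50],[13,-203,-55],[13,-203,-55]], twist=[0,0,0,0,0,0,0], fingers=[0,0,0,0,0,0,0], newtons=20)

```text
clock: 0.85
position: [0.5624, -0.2018, 0.1233]
eef_rot: [0.499, 0.5, 0.501, -0.5]
wrist_force: [-0.3, 0.6, 0.1]
finger_gap: 0.0939
```

```bash
cat > m.py <<'E'
from h import *
import sys
np.set_printoptions(precision=4,suppress=True)
E
python3 - <<'E'
from m import *
s,im=snap("wrist","w1"); C=cam("wrist",s); print(s["position"],s["wrist_force"])
h=cv2.cvtColor(im,cv2.COLOR_RGB2HSV); m=cv2.inRange(h,(5,120,120),(18,255,255)); b=blobs(m,60); print(b)
s2,im2=snap("scene","s1"); crop(im2,160,165,280,265,6,"s1c")
s2,im2=snap("side","d1"); crop(im2,200,120,330,220,6,"d1c")
E
```

```text
[ 0.5624 -0.2018  0.1233] [-0.2553  0.5759  0.0946]
[([232, 167, 42, 43, 1332], [252.3, 188.3])]
```

View pics/w1.png

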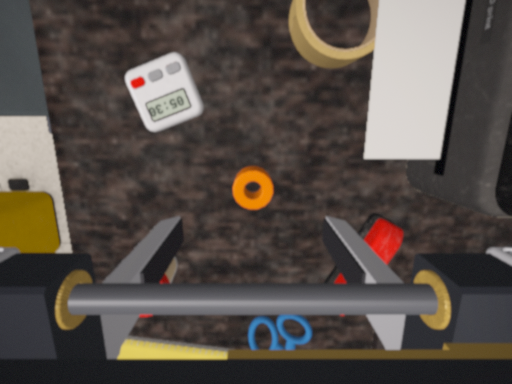

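View pics/d1c.png

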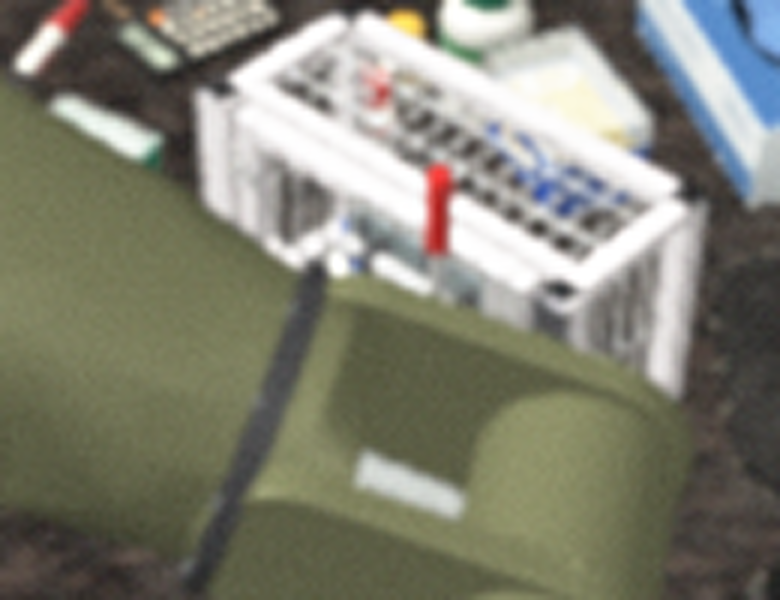

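The wrist view shows the sleeve ring, with bbox 232–274 × 167–210, the side wall included at the top. The side view now shows the handle at about (273,148)–(273,162).

```bash
python3 - <<'E'
from m import *
s=status.sense()
im=cv2.imread("pics/w1.png")[:,:,::-1].copy(); C=cam("wrist",s); crop(im,220,155,285,220,9,"w1c")
h=cv2.cvtColor(im,cv2.COLOR_RGB2HSV); m=cv2.inRange(h,(5,120,120),(18,255,255))
n=cv2.bitwise_not(m)[167:210,232:274].copy(); n=np.ascontiguousarray(n)
print(blobs(n,5))
for z in (0.032,): print([onz(C,p,z) for p in ((252.5,188),(252.3,189.5))])
S,D=cam("scene"),cam("side")
print("h top",onz(S,(224,174.3),.252),onz(D,(273.3,147.7),.252),"bot",onz(S,(224,187.3),.195),onz(D,(272.7,162.3),.195))
print(tri([ray(S,(224,180.8)),ray(D,(273,155))]))
for f,CC in (("s1",S),("d1",D)):
    im=cv2.imread(f"pics/{f}.png")[:,:,::-1].copy(); h=cv2.cvtColor(im,cv2.COLOR_RGB2HSV)
    m=cv2.inRange(h,(0,130,90),(6,255,255))|cv2.inRange(h,(172,130,90),(180,255,255)); print(f,blobs(m,15))
E
```

```text
[([0, 0, 13, 18, 84], [3.2, 4.8]), ([25, 0, 17, 18, 109], [36.7, 4.7]), ([14, 15, 14, 11, 115], [20.1, 20.0]), ([27, 27, 15, 16, 83], [37.2, 38.0]), ([0, 28, 15, 15, 83], [3.9, 38.2])]
[array([ 0.5633, -0.2006,  0.032 ]), array([ 0.5631, -0.2023,  0.032 ])]
h top [0.6158 0.217  0.252 ] [0.6184 0.2178 0.252 ] bot [0.6125 0.2199 0.195 ] [0.6166 0.2129 0.195 ]
(array([0.6175, 0.2169, 0.2221]), [np.float64(0.0006181656101136112), np.float64(0.0006181656101137265)])
s1 [([221, 174, 5, 13, 40], [223.4, 179.2]), ([295, 176, 8, 8, 53], [298.9, 179.9]), ([348, 193, 7, 9, 47], [350.8, 196.9]), ([139, 237, 8, 8, 52], [142.7, 240.2]), ([109, 296, 13, 6, 68], [115.2, 298.9])]
d1 [([209, 120, 6, 5, 19], [211.6, 121.7]), ([271, 148, 4, 14, 37], [272.5, 154.2]), ([329, 306, 20, 48, 619], [338.6, 329.8]), ([237, 331, 25, 25, 487], [248.8, 342.7]), ([387, 358, 4, 8, 19], [388.7, 361.7])]
```

View pics/w1c.png

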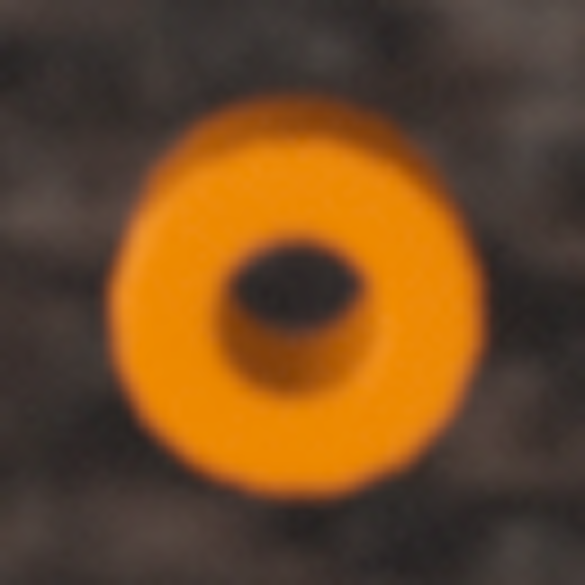

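View pics/s1c.png

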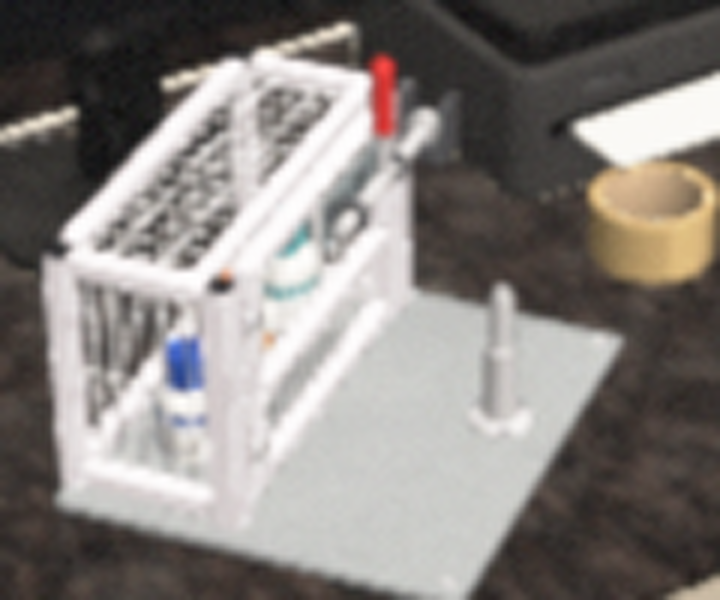

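Emit:
step_arm(linear=[[1,-0.5,-40],[1,-0.5,-80],[1,-0.5,-105],[1,-0.5,-117],[1,-0.5,-117],[1,-0.5,-117],[1,-0.5,-117],[1,-0.5,-117],[1,-0.5,-117],[1,-0.5,-117],[1,-0.5,-117]], twist=[0,0,0,0,0,0,0,0,0,0,0], fingers=[0,0,0,0,0,255,255,255,255,255,255], newtons=20)

```text
clock: 2.1
position: [0.5642, -0.2021, 0.008]
eef_rot: [0.501, 0.5, 0.5, -0.5]
wrist_force: [0.2, 0.6, 0.9]
finger_gap: 0.0497
```

Emit:
step_arm(linear=[[0,0,0],[0,0,0],[0,0,0],[0,0,0]], twist=[0,0,0,0], fingers=[255,255,255,255], newtons=20)

```text
clock: 2.5
position: [0.5643, -0.2021, 0.008]
eef_rot: [0.501, 0.5, 0.5, -0.5]
wrist_force: [-0.9, 0.1, -0.3]
finger_gap: 0.0175
```

```bash
python3 - <<'E'
from m import *
s,im=snap("wrist","w2"); print(s["position"],s["finger_gap"])
s2,im2=snap("side","d2"); crop(im2,220,240,360,360,5,"d2c")
E
```

```text
[ 0.5643 -0.2021  0.008 ] 0.017484740336409534
```

View pics/w2.png

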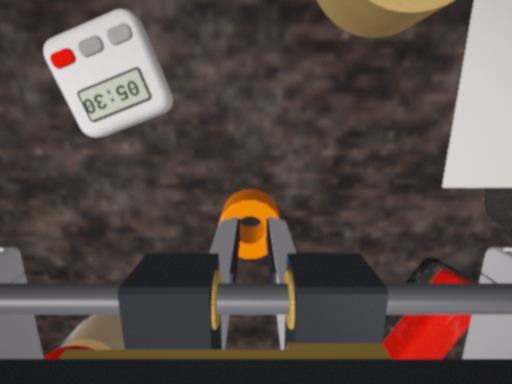

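View pics/d2c.png

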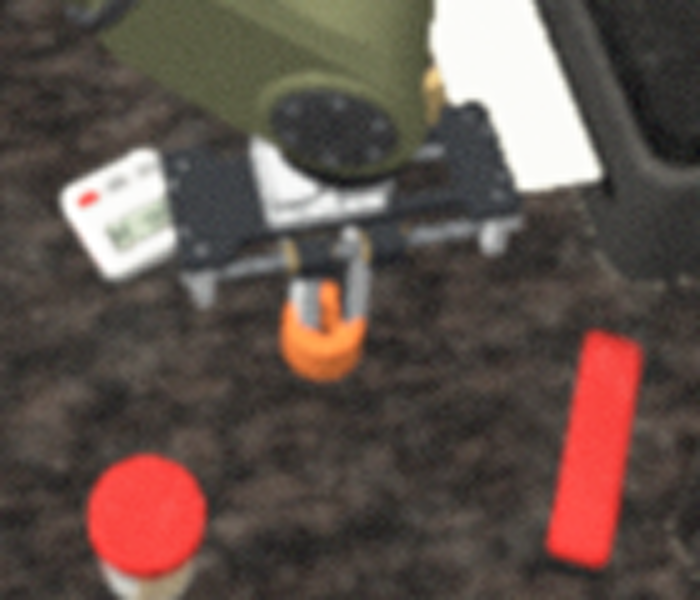

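```bash
python3 - <<'E'
from m import *
im=cv2.imread("pics/w2.png")[:,:,::-1]; crop(im,190,175,310,265,6,"w2c")
im=cv2.imread("pics/d2.png")[:,:,::-1]; crop(im,250,270,320,325,10,"d2cc")
E
```

```text
(no output)
```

View pics/w2c.png

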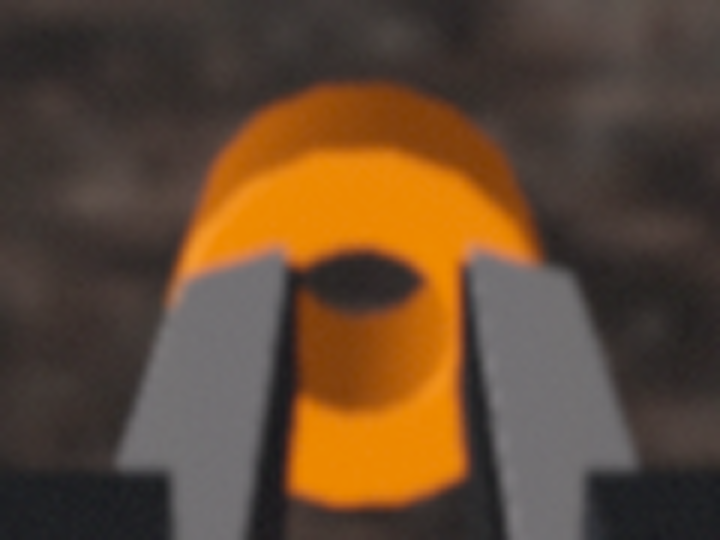

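View pics/d2cc.png

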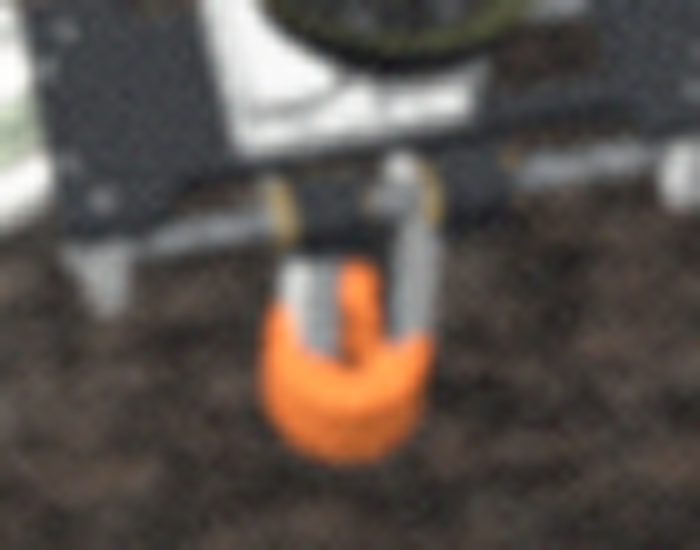

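```bash
python3 - <<'E'
from m import *
s=status.sense(); print(s["clock"],s["finger_gap"],s["position"],s["wrist_force"])
im=cv2.imread("pics/w1.png")[:,:,::-1]; crop(im,110,180,210,320,4,"w1d")
im=cv2.imread("pics/d1.png")[:,:,::-1]; crop(im,210,210,360,310,5,"d1d")
im=cv2.imread("pics/wrist0.png")[:,:,::-1]; crop(im,110,180,210,320,4,"w0d")
E
```

```text
2.6 0.009291574982875802 [ 0.5643 -0.2021  0.008 ] [-0.2577 -0.6009 -0.8846]
```

View pics/w1d.png

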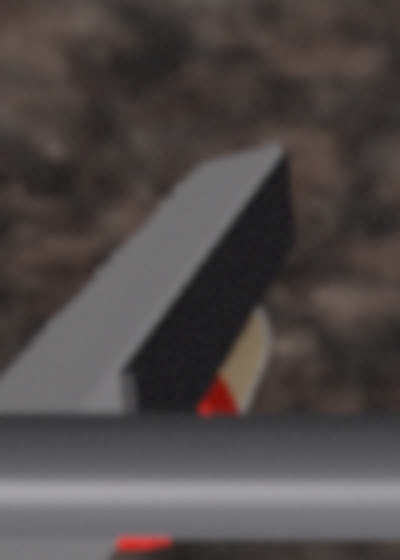

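View pics/d1d.png

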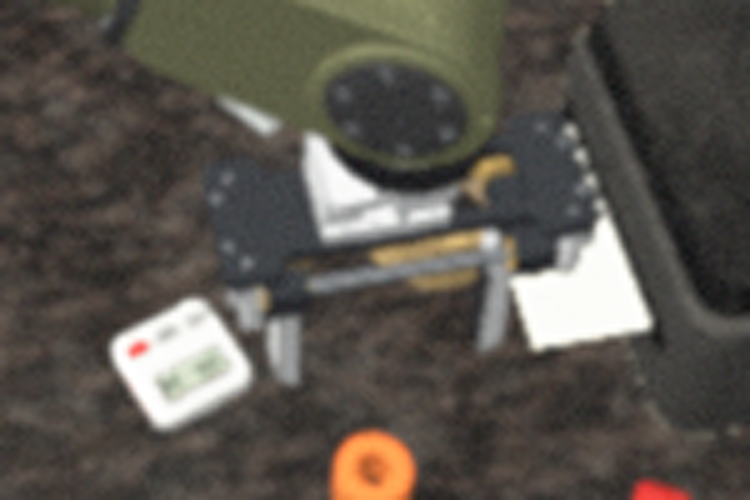

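```bash
python3 - <<'E'
from m import *
D=cam("side")
for uv in ((266,286.8),(268.6,286.8),(305.5,280),(309,279.6)):
    o,d=ray(D,uv); 
    for y in (-.2098,-.1938): t=(y-o[1])/d[1]; print(uv,y,o+d*t)
s,im=snap("side","d3"); print(s["finger_gap"]);crop(im,250,260,320,325,10,"d3c")
s,im=snap("wrist","w3"); print(s["finger_gap"]); crop(im,190,175,310,265,6,"w3c")
E
```

```text
(266, 286.8) -0.2098 [ 0.5065 -0.2098  0.1488]
(266, 286.8) -0.1938 [ 0.5101 -0.1938  0.1208]
(268.6, 286.8) -0.2098 [ 0.5134 -0.2098  0.1465]
(268.6, 286.8) -0.1938 [ 0.5172 -0.1938  0.1185]
(305.5, 280) -0.2098 [ 0.6114 -0.2098  0.1485]
(305.5, 280) -0.1938 [ 0.6185 -0.1938  0.1206]
(309, 279.6) -0.2098 [ 0.621  -0.2098  0.1475]
(309, 279.6) -0.1938 [ 0.6284 -0.1938  0.1195]
0.009291574982875802
0.005418495472020152
```

View pics/d3c.png

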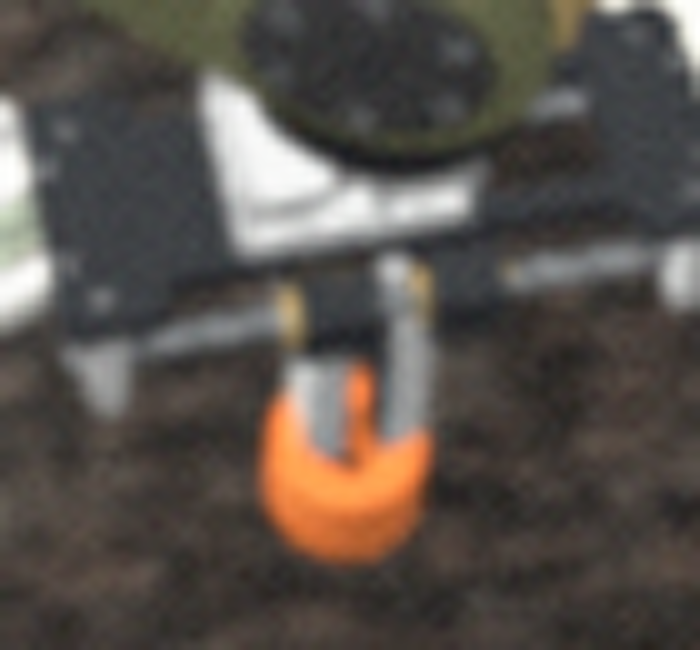

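View pics/w3c.png

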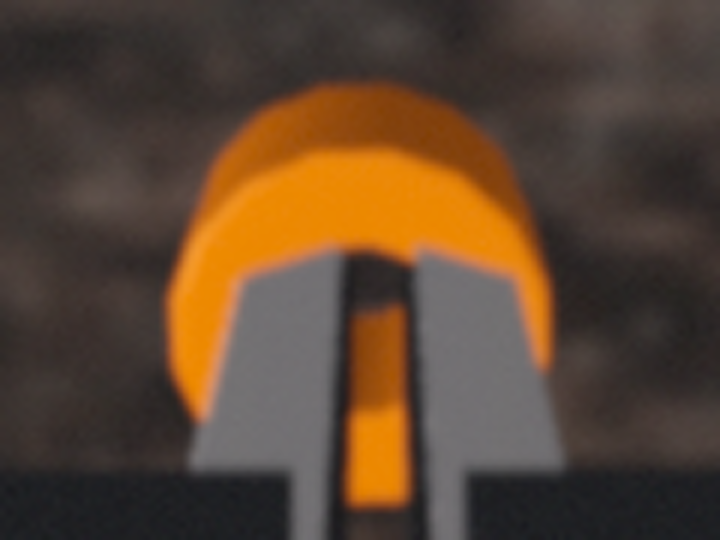

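Both views put the real fingertips about 24 mm short of the reported TCP. In the wrist view they sit at row 217 where 207 is expected, and in the side view at z ≈ 0.147 against a reported 0.123. The fingers therefore closed just above the sleeve, which has not moved. I'll rise, reopen and go 24 mm deeper.

Emit:
step_arm(linear=[[0,0,20],[0,0,30],[0,0,30],[0,0,30],[0,0,30],[0,0,30],[0,0,30],[0,0,30],[0,0,30],[0,0,30]], twist=[0,0,0,0,0,0,0,0,0,0], fingers=[255,120,0,0,0,0,0,0,0,0], newtons=20)

```text
clock: 3.7
position: [0.5642, -0.2021, 0.0379]
eef_rot: [0.5, 0.5, 0.5, -0.5]
wrist_force: [0.9, 0.8, -0.5]
finger_gap: 0.0692
```

```bash
python3 - <<'E'
from m import *
s,im=snap("wrist","w4"); C=cam("wrist",s); print(s["position"],s["finger_gap"]); crop(im,110,150,400,330,2.6,"w4c")
h=cv2.cvtColor(im,cv2.COLOR_RGB2HSV); m=cv2.inRange(h,(8,200,210),(20,255,255)); print(blobs(m,60))
E
```

```text
[ 0.5642 -0.2021  0.0379] 0.06919653187420516
[([223, 190, 54, 50, 1637], [249.7, 214.4])]
```

View pics/w4c.png

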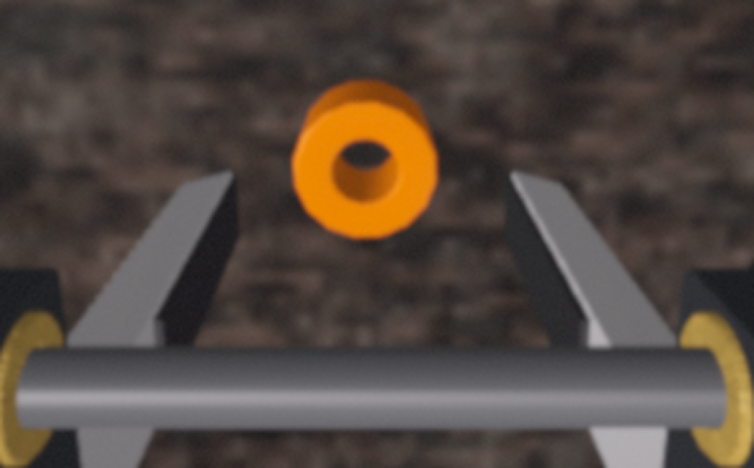

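```bash
python3 - <<'E'
from m import *
s=status.sense(); C=cam("wrist",s); print(s["finger_gap"],onz(C,(249.8,214.5),.032))
E
```

```text
0.07321790286892965 [ 0.5621 -0.2017  0.032 ]
```

Emit:
step_arm(linear=[[-2,0,0],[-2,0,-25],[-2,0,-45],[-2,0,-55],[-2,0,-55],[-2,0,-55],[-2,0,-55],[-2,0,-55],[-2,0,-55],[-2,0,-55]], twist=[0,0,0,0,0,0,0,0,0,0], fingers=[0,0,0,0,255,255,255,255,255,255], newtons=20)

```text
clock: 4.75
position: [0.5624, -0.2022, -0.0167]
eef_rot: [0.501, 0.5, 0.5, -0.5]
wrist_force: [0.0, 0.6, -0.8]
finger_gap: 0.0494
```

Emit:
step_arm(linear=[[0,0,0],[0,0,0],[0,0,0]], twist=[0,0,0], fingers=[255,255,255], newtons=20)

```text
clock: 5.05
position: [0.5624, -0.2021, -0.0168]
eef_rot: [0.501, 0.5, 0.5, -0.5]
wrist_force: [-0.0, 0.8, -0.5]
finger_gap: 0.0435
```

The gap of 43.5 mm matches the 44 mm sleeve. I'll lift and carry towards the post, stopping short of it to look.

Emit:
step_arm(linear=[[0,0,40],[0,0,80],[0,10,120],[-5,40,150],[-10,75,180],[-15,115,200],[-20,160,215],[-27,205,225],[-33,250,235],[-40,285,240],[-42,300,240],[-42,300,240]], twist=[0,0,0,0,0,0,0,0,0,0,0,0], fingers=[255,255,255,255,255,255,255,255,255,255,255,255], newtons=20)

```text
clock: 6.25
position: [0.5202, 0.099, 0.2231]
eef_rot: [0.501, 0.499, 0.501, -0.499]
wrist_force: [1.1, 0.0, -0.2]
finger_gap: 0.0435
```

```bash
python3 - <<'E'
from m import *
s,im=snap("wrist","w5"); C=cam("wrist",s); print(s["position"],s["finger_gap"])
s,im=snap("side","d5"); crop(im,180,100,340,220,5,"d5c")
s,im=snap("scene","s5"); crop(im,160,165,280,265,6,"s5c")
E
```

```text
[0.5202 0.099  0.2231] 0.04350417936138732
```

View pics/w5.png

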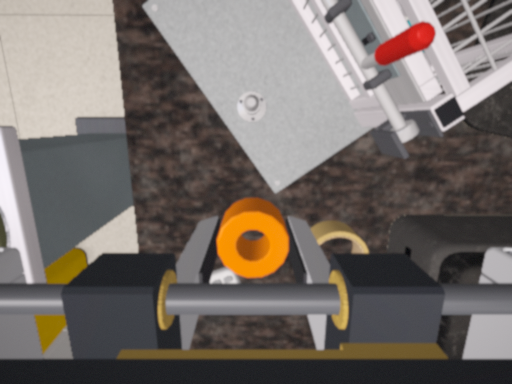

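View pics/d5c.png

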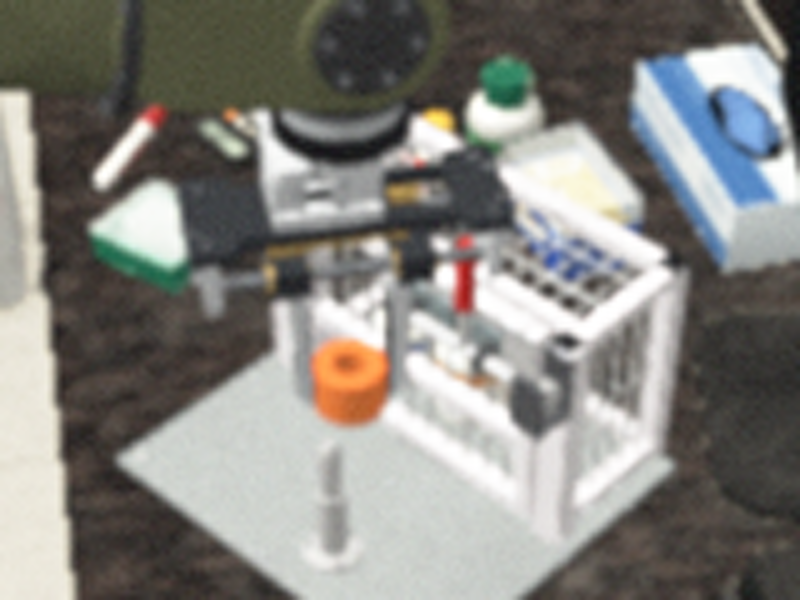

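View pics/s5c.png

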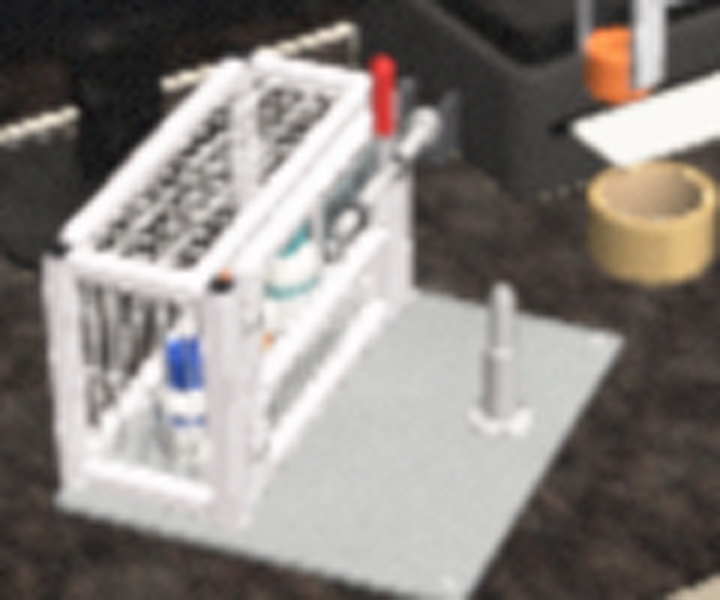

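```bash
python3 - <<'E'
from m import *
im=cv2.imread("pics/w5.png")[:,:,::-1]; crop(im,225,75,285,130,12,"w5a"); crop(im,360,0,480,160,4,"w5b")
im=cv2.imread("pics/d5.png")[:,:,::-1]; crop(im,230,180,265,220,14,"d5a")
im=cv2.imread("pics/s5.png")[:,:,::-1]; crop(im,230,205,260,245,14,"s5a")
E
```

View pics/w5a.png

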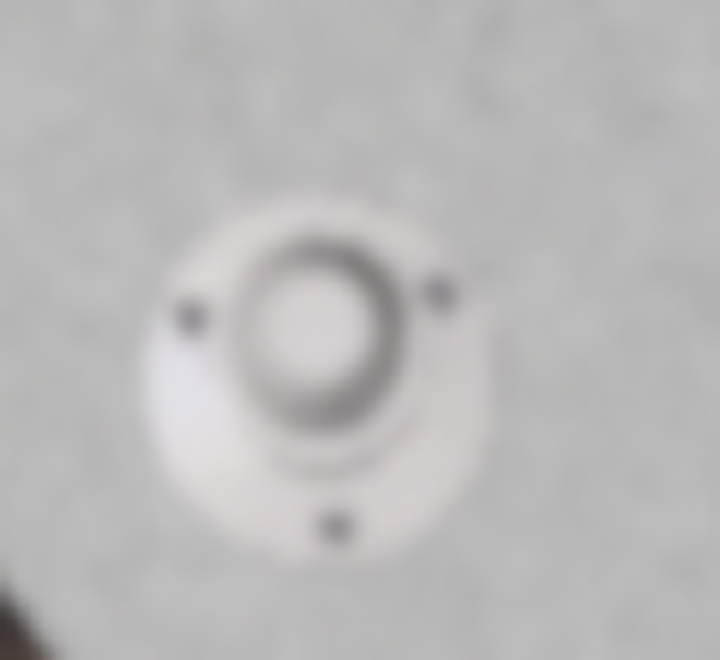

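View pics/w5b.png

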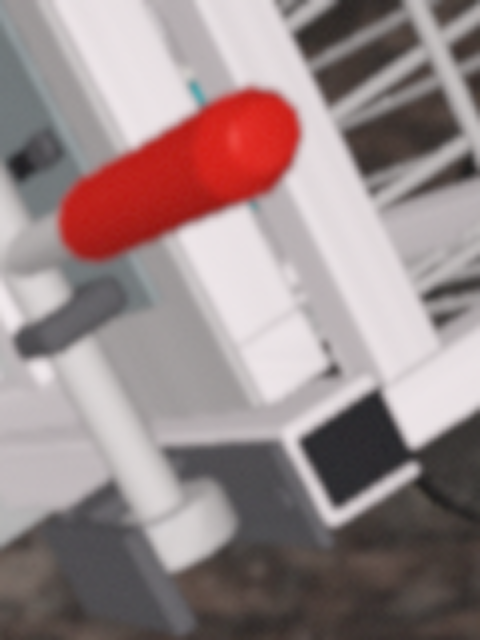

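View pics/d5a.png

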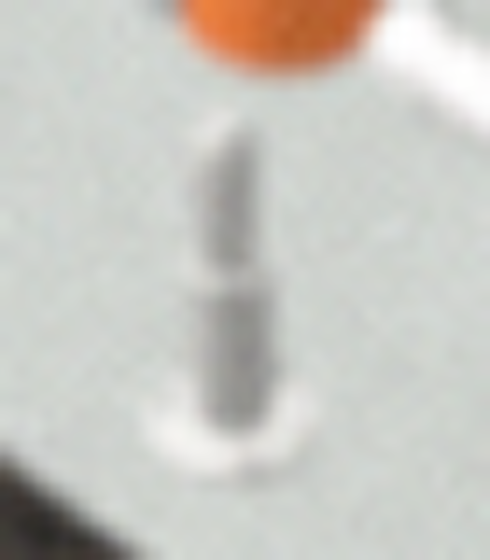

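View pics/s5a.png

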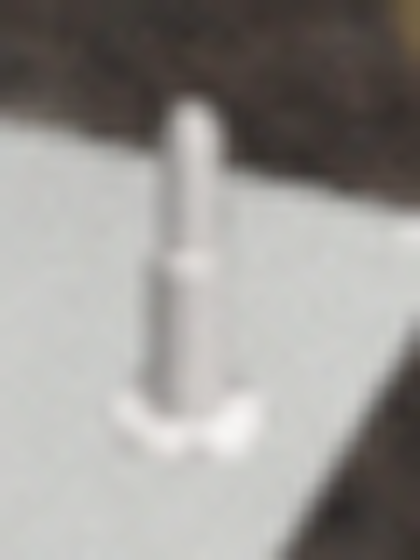

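```bash
python3 - <<'E'
from m import *
s=status.sense(); W,D,S=cam("wrist",s),cam("side"),cam("scene")
print("tip W",onz(W,(250.75,101.6),.116),"D",onz(D,(245.8,188.8),.116),"S",onz(S,(243.2,212.2),.116))
print("foot W",onz(W,(251.2,106.6),.012))
print("tri all",tri([ray(W,(250.75,101.6)),ray(D,(245.8,188.8)),ray(S,(243.2,212.2))]))
print("tri WS",tri([ray(W,(250.75,101.6)),ray(S,(243.2,212.2))]))
print("htop W",onz(W,(421.5,35),.252), "S,D",onz(S,(224,174.3),.252),onz(D,(273.3,147.7),.252))
print("tri", tri([ray(W,(421.5,35)),ray(S,(224,174.6)),ray(D,(273.3,148))]))
# board front edge corners, z=.008
print("board", onz(W,(277.5,192),.008), onz(W,(147,3),.008))
a=onz(W,(277.5,192),.008);b=onz(W,(147,3),.008);v=b-a;print("edge len",np.linalg.norm(v),"ang",np.arctan2(v[1],v[0]))
print("sleeve top",onz(W,(254,242),.2231+.0168+.032))
print("joints",s["joint_positions"])
E
```

```text
tip W [0.5186 0.1871 0.116 ] D [0.5195 0.1866 0.116 ] S [0.5207 0.1884 0.116 ]
foot W [0.5187 0.1865 0.012 ]
tri all (array([0.5196, 0.1876, 0.1158]), [np.float64(0.0011055757240158383), np.float64(0.0005548669421342204), np.float64(0.001391143226300442)])
tri WS (array([0.5193, 0.188 , 0.1166]), [np.float64(0.0011580032818298807), np.float64(0.0011580032818298209)])
htop W [0.6148 0.2148 0.252 ] S,D [0.6158 0.217  0.252 ] [0.6184 0.2178 0.252 ]
tri (array([0.617 , 0.2162, 0.2504]), [np.float64(0.0014787176957143267), np.float64(0.00047440859348018535), np.float64(0.0017661271281783646)])
board [0.5588 0.0621 0.008 ] [0.3829 0.3157 0.008 ]
edge len 0.30865613565514805 ang 2.177048413304488
sleeve top [0.5214 0.0986 0.2719]
joints [ 0.1147  0.2235  1.5162 -0.0007  1.4023  0.1141]
```

Measurements agree across views:
- **Post:** (0.519, 0.187), with tip height 0.116 and foot consistent.
- **Board edge:** 309 mm against 312 mm, so cage +y points at 2.177 rad.
- **Handle:** (0.6165, 0.216). This puts the post 118 mm in front of the gate, against 120 mm given.

I'll turn -0.6 so the gripper body stays clear of the gate, and hover above the pin.

Emit:
step_arm(linear=[[0,25,-10],[0,55,-25],[-1,80,-45],[-2,88,-65],[-2,88,-80],[-2,88,-85],[-2,88,-85],[-2,88,-85]], twist=[-0.12,-0.24,-0.36,-0.48,-0.6,-0.6,-0.6,-0.6], fingers=[255,255,255,255,255,255,255,255], newtons=20)

```text
clock: 7.2
position: [0.5191, 0.1839, 0.1386]
eef_rot: [0.331, 0.625, 0.331, -0.625]
wrist_force: [-0.2, -0.1, -0.5]
finger_gap: 0.0439
```

```bash
python3 - <<'E'
from m import *
s,im=snap("wrist","w6"); print(s["position"],s["finger_gap"],s["joint_positions"]); crop(im,190,160,320,290,5,"w6a")
s,im=snap("side","d6"); crop(im,220,160,275,220,10,"d6a")
s,im=snap("scene","s6"); crop(im,215,185,270,240,10,"s6a")
E
```

```text
[0.5191 0.1839 0.1386] 0.04386966878438545 [ 0.2742  0.3378  1.5695 -0.0003  1.2342  0.8719]
```

View pics/w6.png

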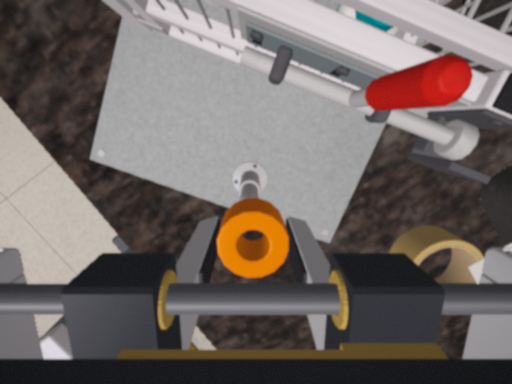

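View pics/d6a.png

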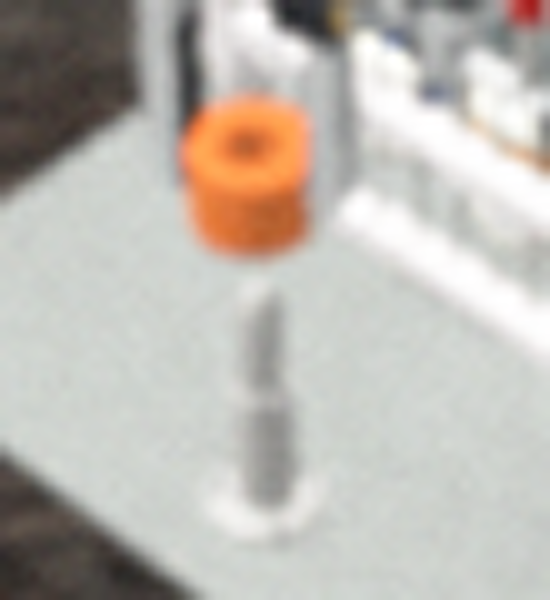

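View pics/s6a.png

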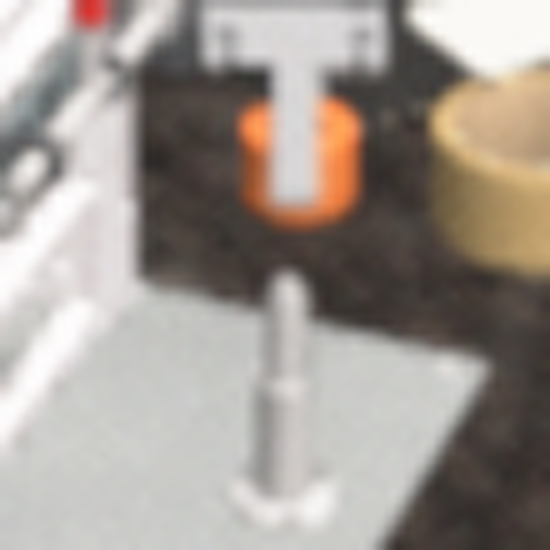

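```bash
python3 - <<'E'
from m import *
s=status.sense(); print(s["position"],s["joint_velocities"]); D,S=cam("side"),cam("scene"); W=cam("wrist",s)
zt=s["position"][2]+.0168+.032
print("sleeve top S",onz(S,(244.6,197),zt),"D",onz(D,(244.2,174.1),zt),"W",onz(W,(254,239.5),zt))
print(tri([ray(S,(244.6,197)),ray(D,(244.2,174.1))]), zt)
print("pin tri SD",tri([ray(S,(243.2,212.2)),ray(D,(245.8,188.8))]))
# pin base/column in wrist
im=cv2.imread("pics/w6.png")[:,:,::-1]; crop(im,215,150,295,285,5,"w6b")
E
```

```text
[0.519  0.1844 0.1386] [ 0.0043  0.0015  0.0047 -0.0001 -0.0015  0.0068]
sleeve top S [0.5178 0.1844 0.1874] D [0.5157 0.1825 0.1874] W [0.5212 0.1868 0.1874]
(array([0.5167, 0.1841, 0.187 ]), [np.float64(0.0011042377199070887), np.float64(0.0011042377199069562)]) 0.18741357718322954
pin tri SD (array([0.5202, 0.188 , 0.1155]), [np.float64(0.0008418238850568385), np.float64(0.0008418238850566327)])
```

View pics/w6b.png

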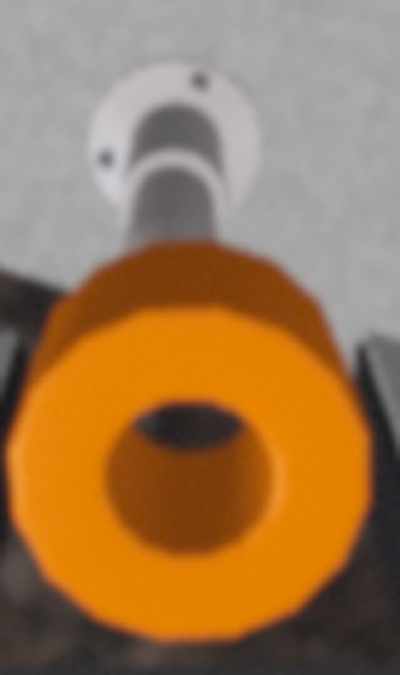

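```bash
python3 - <<'E'
from m import *
s=status.sense(); W=cam("wrist",s); zt=s["position"][2]+.0488
print("sleeve",onz(W,(252.5,243.9),zt),"flange",onz(W,(249.5,177.5),.012),"should",onz(W,(249.5,187),.07))
print(s["position"])
E
```

```text
sleeve [0.5189 0.185  0.1874] flange [0.519  0.1912 0.012 ] should [0.5206 0.1925 0.07  ]
[0.519  0.1844 0.1386]
```

Emit:
step_arm(linear=[[2,3.5,-12],[2,3.5,-25],[2,3.5,-30],[2,3.5,-30],[2,3.5,-30]], twist=[0,0,0,0,0], fingers=[255,255,255,255,255], newtons=20)

```text
clock: 7.85
position: [0.521, 0.1879, 0.1086]
eef_rot: [0.331, 0.625, 0.33, -0.625]
wrist_force: [0.5, -0.6, -0.4]
finger_gap: 0.0434
```

```bash
python3 - <<'E'
from m import *
s,im=snap("side","d7"); print(s["position"]);crop(im,225,165,270,220,14,"d7a")
s,im=snap("scene","s7"); crop(im,220,185,265,240,14,"s7a")
a=cv2.imread("pics/d7a.png");b=cv2.imread("pics/s7a.png");b=cv2.resize(b,(a.shape[1],a.shape[0]));o=np.hstack([a,b]);cv2.imwrite("pics/ds7.png",cv2.resize(o,None,fx=600/o.shape[0]*.75,fy=600/o.shape[0]*.75) if o.shape[1]>800 else o); print(o.shape)
E
```

```text
[0.521  0.1879 0.1086]
(770, 1260, 3)
```

View pics/d7a.png

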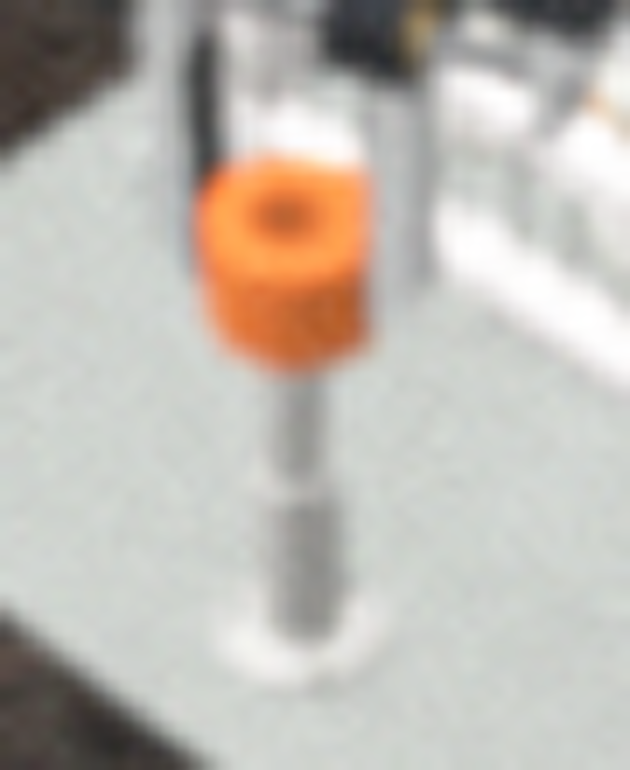

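View pics/s7a.png

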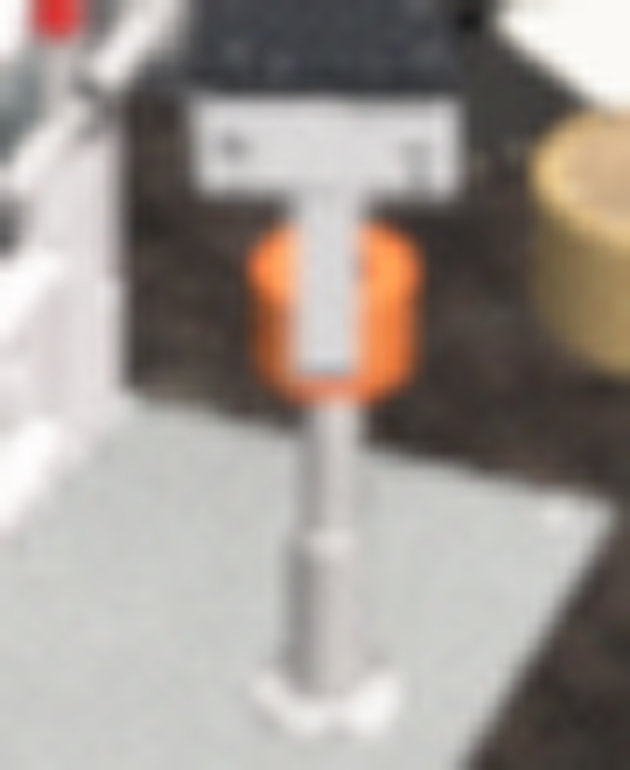

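```bash
python3 - <<'E'
from m import *
s=status.sense(); D,S=cam("side"),cam("scene")
for C,n in ((D,"D"),(S,"S")):
    print(n,[proj(C,(.52,.187,z)) for z in (.012,.04,.09,.1254,.1574)])
d=cv2.imread("pics/d7.png").astype(float)[:,:,::-1]; sc=cv2.imread("pics/s7.png").astype(float)[:,:,::-1]
def rows(im,r0,r1,c0,c1):
    for r in range(r0,r1):
        x=im[r,c0:c1]; sat=np.clip(x[:,0]-x[:,2],0,150)/120.; sat=np.clip(sat,0,1)
        i=np.where(sat>.5)[0]
        if len(i)>3:
            a,b=i[0],i[-1]
            L=c0+a-(sat[a]-.5)/max(sat[a]-sat[a-1],.1); Rr=c0+b+(sat[b]-.5)/max(sat[b]-sat[b+1],.1)
            print(r,round(L,2),round(Rr,2),round((L+Rr)/2,2),round(Rr-L,2))
print("side");rows(d,176,192,232,262)
print("scene");rows(sc,200,215,232,258)
def pin(im,r0,r1,c0,c1,f):
    for r in range(r0,r1): print(r,im[r,c0:c1].mean(1).astype(int).tolist())
print("side pin");pin(d,192,212,240,254,0)
print("scene pin");pin(sc,214,236,236,252,0)
E
```

```text
D [array([246.7997, 209.3659]), array([246.5752, 204.0342]), array([246.1566, 194.0929]), array([245.8456, 186.7074]), array([245.5534, 179.7665])]
S [array([243.4335, 233.3654]), array([243.4772, 227.7738]), array([243.5568, 217.5835]), array([243.6144, 210.2048]), array([243.6675, 203.4142])]
side
176 241.36 247.14 244.25 5.78
177 239.31 250.69 245.0 11.38
178 238.7 251.1 244.9 12.41
179 238.42 251.15 244.78 12.73
180 238.38 251.16 244.77 12.79
181 238.37 251.16 244.76 12.79
182 238.41 251.11 244.76 12.71
183 238.52 250.9 244.71 12.38
184 238.64 250.74 244.69 12.1
185 238.77 250.57 244.67 11.79
186 238.96 250.54 244.75 11.57
187 239.15 250.58 244.87 11.44
188 239.55 250.7 245.13 11.16
189 240.25 250.56 245.4 10.31
190 241.52 249.24 245.38 7.72
scene
201 238.79 247.96 243.37 9.17
202 237.66 249.24 243.45 11.58
203 237.21 249.64 243.42 12.42
204 237.13 249.72 243.43 12.59
205 237.28 249.69 243.48 12.41
206 237.55 249.54 243.55 11.99
207 237.68 249.5 243.59 11.82
208 237.68 249.46 243.57 11.78
209 237.61 249.46 243.54 11.86
210 237.7 249.45 243.58 11.76
211 238.02 249.12 243.57 11.1
2
[... 2719 characters left out ...]
 200, 198, 202, 203]
228 [200, 202, 203, 198, 169, 146, 165, 189, 200, 199, 195, 200, 199, 200, 203, 203]
229 [199, 200, 201, 197, 168, 146, 166, 190, 201, 199, 196, 201, 200, 200, 202, 203]
230 [201, 201, 201, 195, 168, 149, 168, 192, 201, 196, 197, 199, 201, 202, 202, 204]
231 [201, 203, 198, 187, 156, 147, 169, 193, 201, 197, 190, 193, 201, 202, 204, 204]
232 [202, 204, 197, 184, 159, 150, 170, 193, 203, 200, 190, 196, 204, 202, 205, 201]
233 [203, 204, 212, 210, 179, 157, 173, 195, 204, 203, 215, 224, 215, 203, 204, 204]
234 [199, 198, 217, 223, 206, 183, 183, 196, 203, 221, 235, 240, 221, 201, 205, 202]
235 [202, 198, 199, 214, 222, 219, 219, 221, 226, 238, 244, 240, 220, 202, 205, 201]
```

Sub-pixel edges show the sleeve within about 1 mm of the post axis in both views. The scene view gives sleeve 243.5 against pin 243.2, and in the side view the sleeve is slightly right of the axis. The 5.5 mm entry taper covers that, so I'll lower gently onto the taper and check the force.

Emit:
step_arm(linear=[[-1,0.5,0],[-1,0.5,-5],[-1,0.5,-10],[-1,0.5,-13],[-1,0.5,-16]], twist=[0,0,0,0,0], fingers=[255,255,255,255,255], newtons=20)

```text
clock: 8.45
position: [0.5201, 0.1884, 0.0926]
eef_rot: [0.331, 0.625, 0.33, -0.625]
wrist_force: [0.1, 0.2, -1.6]
finger_gap: 0.0436
```

Emit:
step_arm(linear=[[0,0,-3],[0,0,-6],[0,0,-9],[0,0,-12],[0,0,-12]], twist=[0,0,0,0,0], fingers=[255,255,255,255,255], newtons=20)

```text
clock: 8.95
position: [0.5199, 0.1884, 0.0801]
eef_rot: [0.331, 0.625, 0.33, -0.625]
wrist_force: [-0.6, 0.3, -1.2]
finger_gap: 0.0435
```

Emit:
step_arm(linear=[[0,0,-6],[0,0,-12],[0,0,-18],[0,0,-23],[0,0,-25],[0,0,-25]], twist=[0,0,0,0,0,0], fingers=[255,255,255,255,255,255], newtons=20)

```text
clock: 9.55
position: [0.5197, 0.1883, 0.0546]
eef_rot: [-0.33, -0.625, -0.33, 0.625]
wrist_force: [-1.5, 2.3, -1.0]
finger_gap: 0.0436
```

```bash
python3 - <<'E'
from m import *
s,im=snap("side","d8"); print(s["position"],s["wrist_force"]);crop(im,215,150,285,220,8,"d8a")
s,im=snap("scene","s8"); crop(im,210,180,280,245,8,"s8a")
E
```

```text
[0.5197 0.1883 0.0546] [-1.4806  2.2702 -1.0226]
```

View pics/d8a.png

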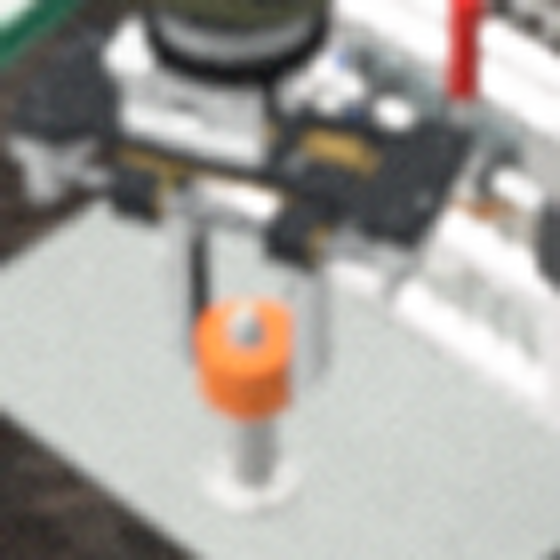

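View pics/s8a.png

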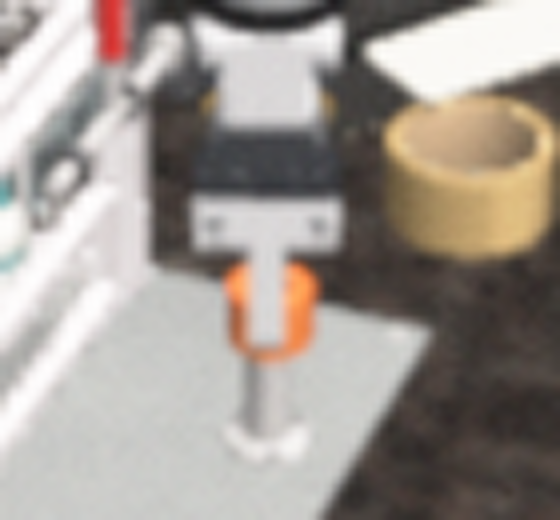

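The pin is visible through the bore at side (246,190), and the sleeve is nearly down. I'll press the last millimetres lightly, then check the force.

Emit:
step_arm(linear=[[0,0,-1],[0,0,-2],[0,0,-2.5]], twist=[0,0,0], fingers=[255,255,255], newtons=10)

```text
clock: 9.95
position: [0.52, 0.1884, 0.0531]
eef_rot: [0.331, 0.625, 0.33, -0.625]
wrist_force: [-4.0, 1.1, 9.2]
finger_gap: 0.0442
```

9 N upward at an underside height of 0.0699: the sleeve is on the shoulder. I'll release and rise straight up.

Emit:
step_arm(linear=[[0,0,0],[0,0,0],[0,0,0],[0,0,0],[0,0,0],[0,0,15],[0,0,45],[0,0,80],[0,0,120],[0,0,150],[0,0,150]], twist=[0,0,0,0,0,0,0,0,0,0,0], fingers=[50,50,50,50,50,50,50,50,50,50,50], newtons=10)

```text
clock: 11.05
position: [0.5215, 0.1889, 0.2074]
eef_rot: [0.331, 0.628, 0.33, -0.623]
wrist_force: [-0.2, -0.2, -0.1]
finger_gap: 0.0758
```

```bash
python3 - <<'E'
from m import *
s,im=snap("wrist","w9"); print(s["position"],s["finger_gap"],s["wrist_force"])
s,im=snap("side","d9"); crop(im,215,150,285,220,8,"d9a")
s,im=snap("scene","s9"); crop(im,210,180,280,245,8,"s9a")
E
```

```text
[0.5215 0.1889 0.2074] 0.07575506760564736 [-0.1802 -0.2286 -0.065 ]
```

View pics/w9.png

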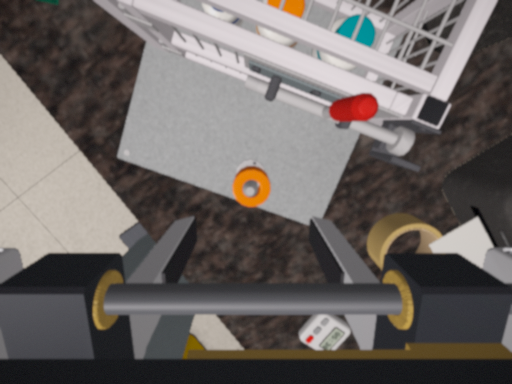

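View pics/d9a.png

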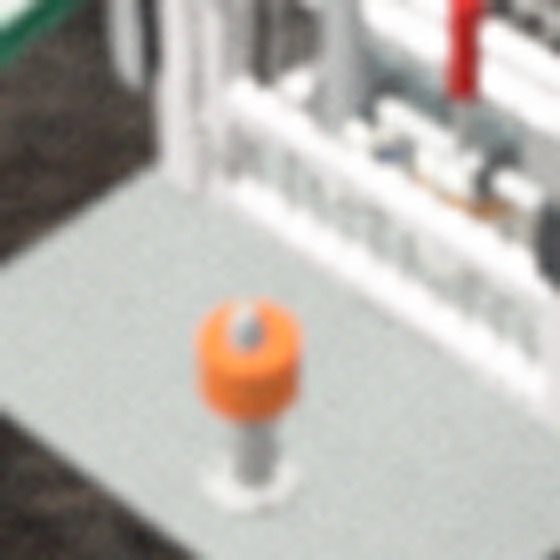

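View pics/s9a.png

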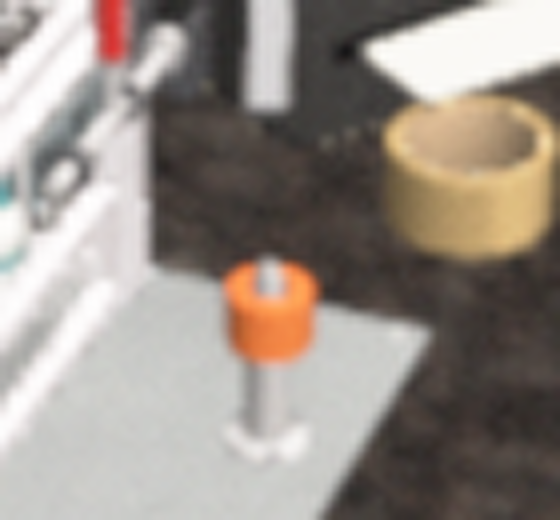

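The sleeve is seated and released, with the pin protruding through its bore in all three views: wrist (251,188), side (246,190), scene (244,214). Next I'll hover over the handle at (0.617, 0.216).

Emit:
step_arm(linear=[[0,0,30],[15,4,55],[50,14,58],[85,24,58],[95.5,27.5,58],[95.5,27.5,58],[95.5,27.5,58]], twist=[0,0,0,0,0,0,0], fingers=[50,50,50,50,50,50,50], newtons=25)

```text
clock: 11.9
position: [0.6146, 0.2157, 0.2587]
eef_rot: [-0.33, -0.624, -0.331, 0.626]
wrist_force: [-0.3, -0.6, -0.0]
finger_gap: 0.0756
```

```bash
python3 - <<'E'
from m import *
s,im=snap("wrist","w10"); W=cam("wrist",s); print(s["position"],s["finger_gap"],s["joint_positions"])
h=cv2.cvtColor(im,cv2.COLOR_RGB2HSV); m=cv2.inRange(h,(0,130,90),(6,255,255))|cv2.inRange(h,(172,130,90),(180,255,255))
print(blobs(m,60)); crop(im,190,160,330,300,4,"w10a")
s,im=snap("side","d10"); crop(im,240,120,310,180,8,"d10a")
E
```

```text
[0.6146 0.2157 0.2587] 0.07558358457792162 [ 0.2814  0.5002  1.0647 -0.0003  1.5796  0.8797]
[([245, 185, 18, 31, 428], [253.9, 200.6])]
```

View pics/w10.png

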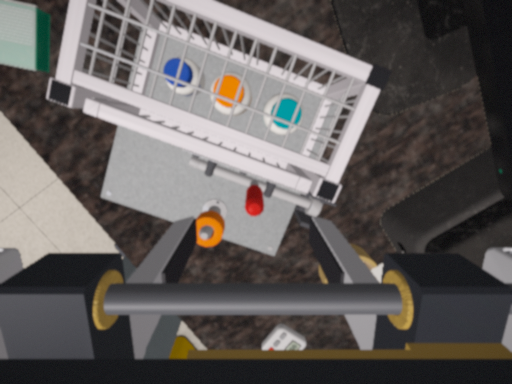

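View pics/d10a.png

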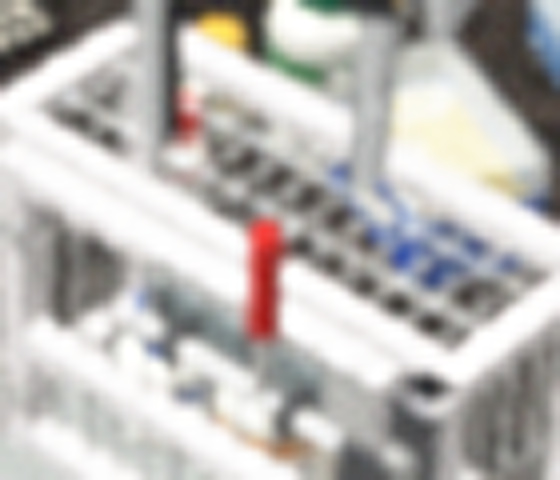

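```bash
python3 - <<'E'
from m import *
s=status.sense(); W=cam("wrist",s); print(s["position"],onz(W,(254.3,207),.252),onz(W,(253.5,189),.195))
E
```

```text
[0.6145 0.2157 0.2599] [0.6186 0.2199 0.252 ] [0.6186 0.2206 0.195 ]
```

View pics/w10a.png

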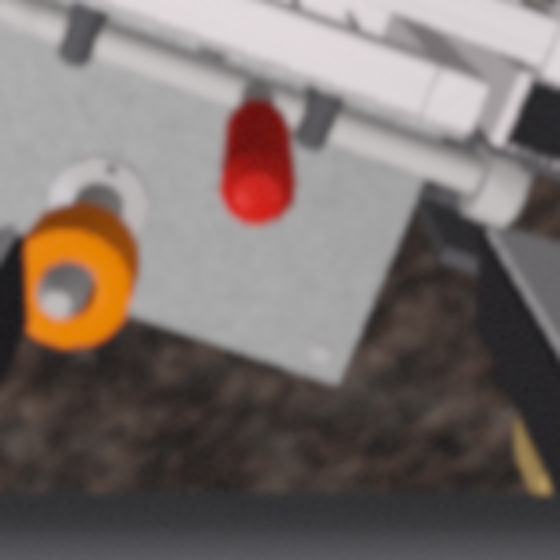

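Emit:
step_arm(linear=[[3.5,3,-15],[3.5,3,-35],[3.5,3,-55],[3.5,3,-70],[3.5,3,-77],[3.5,3,-77],[3.5,3,-77]], twist=[0,0,0,0,0,0,0], fingers=[50,50,50,50,50,130,160], newtons=25)

```text
clock: 12.7
position: [0.6181, 0.2188, 0.1836]
eef_rot: [-0.331, -0.625, -0.33, 0.625]
wrist_force: [0.1, -0.9, 0.7]
finger_gap: 0.0626
```

```bash
python3 - <<'E'
from m import *
s,im=snap("wrist","w11"); print(s["position"],s["finger_gap"],s["wrist_force"]); crop(im,190,160,330,300,5,"w11a")
s,im=snap("side","d11"); crop(im,240,120,310,180,8,"d11a")
E
```

```text
[0.6181 0.2188 0.1836] 0.06262834226521907 [ 0.1038 -0.8719  0.6965]
```

View pics/w11a.png

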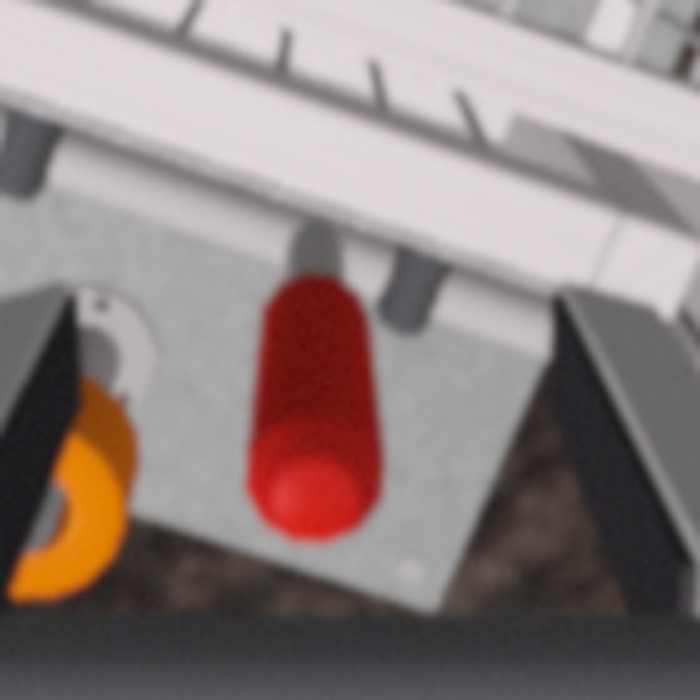

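View pics/d11a.png

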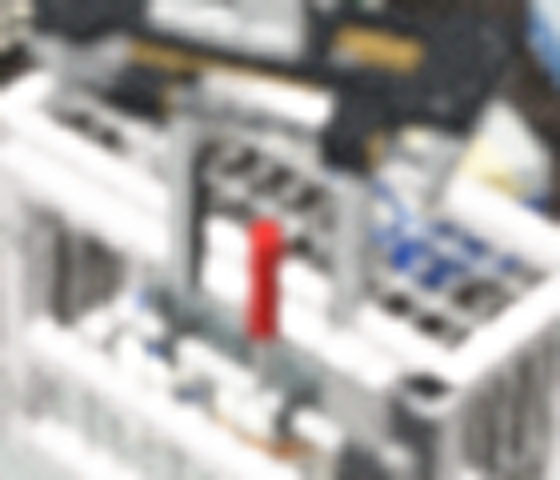

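The handle is centred between the fingers in the wrist view at (253,258), where 253/261 is expected. I'll close.

Emit:
step_arm(linear=[[0,0,0],[0,0,0],[0,0,0],[0,0,0],[0,0,0],[0,0,0],[0,0,0],[0,0,0]], twist=[0,0,0,0,0,0,0,0], fingers=[255,255,255,255,255,255,255,255], newtons=25)

```text
clock: 13.6
position: [0.6183, 0.2187, 0.1839]
eef_rot: [0.331, 0.625, 0.33, -0.625]
wrist_force: [-0.6, 0.2, -0.3]
finger_gap: 0.0155
```

Emit:
step_arm(linear=[[0,0,3],[0,0,6],[0,0,9],[0,0,11],[0,0,11]], twist=[0,0,0,0,0], fingers=[255,255,255,255,255], newtons=30)

```text
clock: 14.1
position: [0.6183, 0.2188, 0.1953]
eef_rot: [0.331, 0.625, 0.33, -0.625]
wrist_force: [-0.0, -0.4, -2.2]
finger_gap: 0.0157
```

```bash
python3 - <<'E'
from m import *
s=status.sense(); print(s["position"],s["finger_gap"],s["wrist_force"])
s,im=snap("side","d12"); crop(im,240,120,310,180,8,"d12a")
s,im=snap("wrist","w12"); crop(im,180,120,380,280,4,"w12a")
s,im=snap("scene","s12"); crop(im,200,160,260,220,8,"s12a")
im=cv2.imread("pics/s9.png")[:,:,::-1]; crop(im,200,160,260,220,8,"s9b")
E
```

```text
[0.6183 0.2188 0.1953] 0.01565761288241641 [-0.0419 -0.3981 -2.1577]
```

View pics/d12a.png

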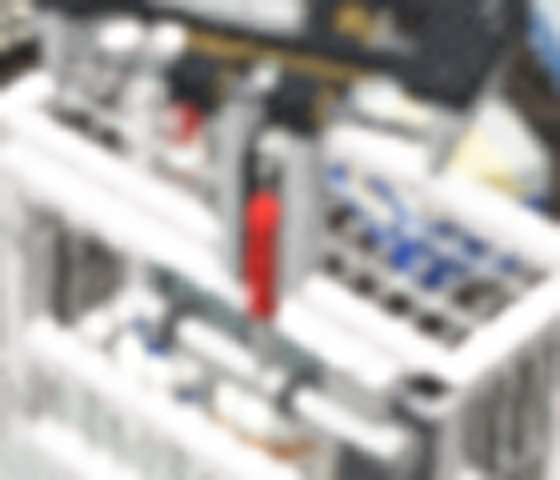

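View pics/w12a.png

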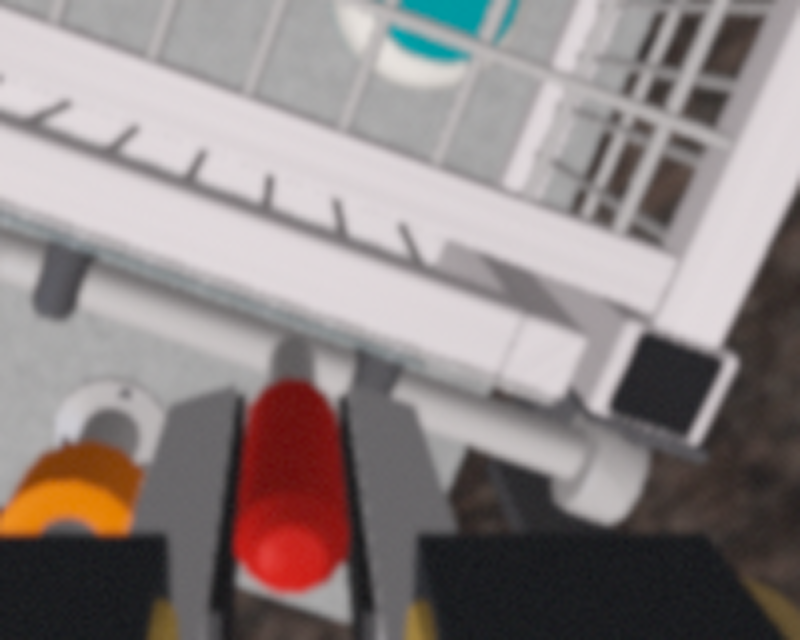

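View pics/s12a.png

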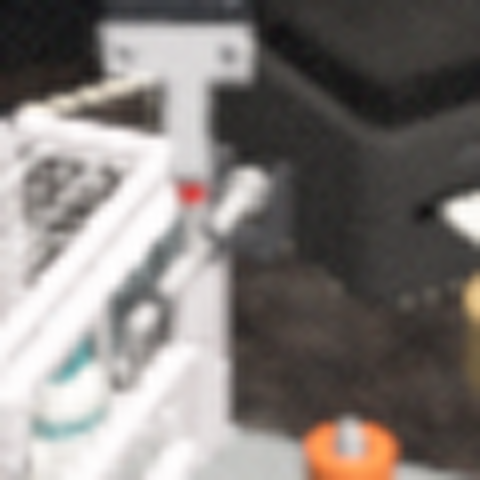

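View pics/s9b.png

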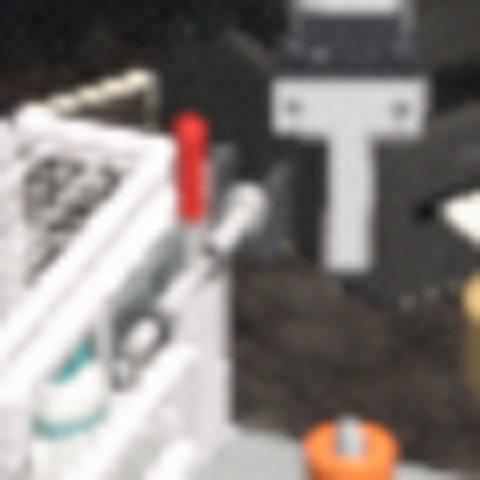

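The lift is confirmed: the wrist force is -2.2 N, the bolt's weight, and the head rose about 2.5 px in the scene view. I'll draw along (-0.57, 0.82) towards the hinge.

Emit:
step_arm(linear=[[-1.7,2.5,0],[-3.4,4.9,0],[-5.1,7.4,0],[-6.8,9.9,0],[-6.8,9.9,0]], twist=[0,0,0,0,0], fingers=[255,255,255,255,255], newtons=30)

```text
clock: 14.75
position: [0.611, 0.229, 0.1947]
eef_rot: [-0.331, -0.625, -0.331, 0.625]
wrist_force: [-2.5, 0.2, -2.0]
finger_gap: 0.0157
```

Emit:
step_arm(linear=[[-2.2,2.9,0],[-4.2,5.8,0],[-6.2,8.6,0],[-8.2,11.4,0],[-10.2,14.2,0],[-11.3,15.5,0],[-11.3,15.5,0]], twist=[0,0,0,0,0,0,0], fingers=[255,255,255,255,255,255,255], newtons=30)

```text
clock: 15.45
position: [0.5995, 0.245, 0.1948]
eef_rot: [-0.331, -0.625, -0.331, 0.625]
wrist_force: [0.1, 1.5, -2.2]
finger_gap: 0.0154
```

```bash
python3 - <<'E'
from m import *
s,im=snap("wrist","w13"); print(s["position"],s["finger_gap"],s["wrist_force"]); crop(im,180,120,380,280,4,"w13a")
s,im=snap("scene","s13"); crop(im,200,160,260,220,8,"s13a")
E
```

```text
[0.5995 0.245  0.1948] 0.015435823708146152 [ 0.0714  1.4671 -2.2136]
```

View pics/w13a.png

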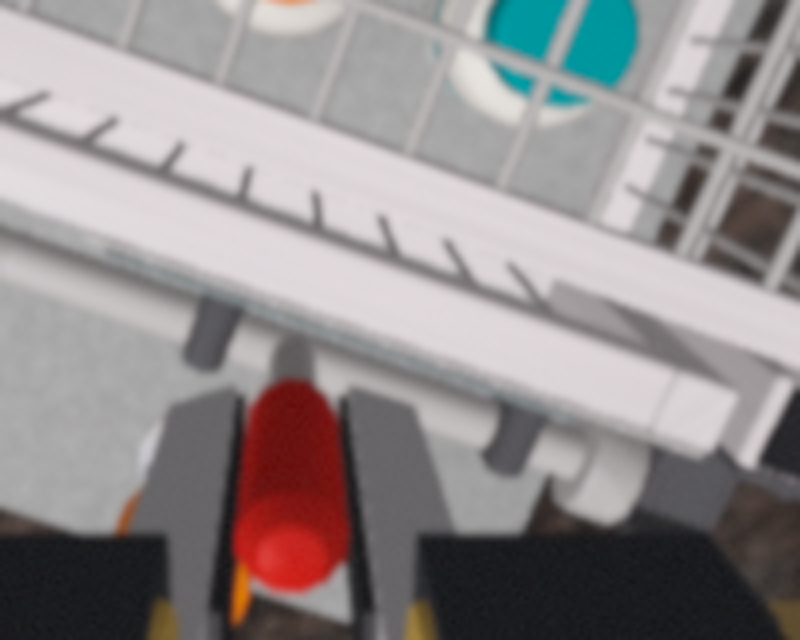

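View pics/s13a.png

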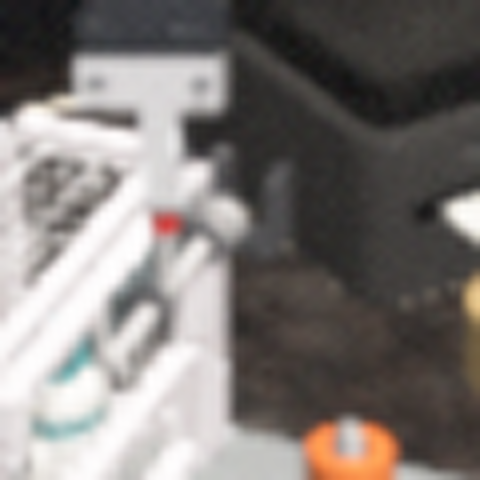

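The bolt is drawn 32 mm, and the head is clear of the keeper cheeks in both pictures. Next I'll swing the gate about the estimated hinge (0.530, 0.383), turning the tool with it.

Emit:
step_arm(linear=[[-7,-3.3,0],[-14.1,-6.2,0],[-21.4,-8.7,0],[-28.8,-11,0],[-36.3,-12.7,0],[-43.9,-14.2,0],[-43.9,-14.2,0]], twist=[-0.05,-0.1,-0.15,-0.2,-0.25,-0.3,-0.3], fingers=[255,255,255,255,255,255,255], newtons=30)

```text
clock: 16.25
position: [0.5555, 0.2304, 0.1952]
eef_rot: [0.233, 0.668, 0.233, -0.667]
wrist_force: [1.4, -0.6, -2.3]
finger_gap: 0.0155
```

```bash
python3 - <<'E'
from m import *
s,im=snap("wrist","w14"); print(s["position"],s["finger_gap"],s["wrist_force"],s["ft_torque"])
s,im=snap("side","d14"); crop(im,190,110,330,230,5,"d14a")
E
```

```text
[0.5555 0.2304 0.1952] 0.015529129170855062 [ 1.4484 -0.5675 -2.3252] [-0.072  -0.1555 -0.0337]
```

View pics/w14.png

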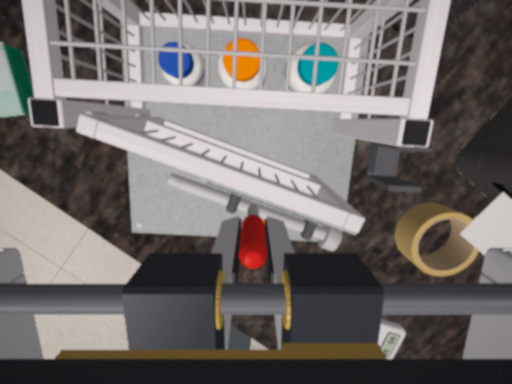

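View pics/d14a.png

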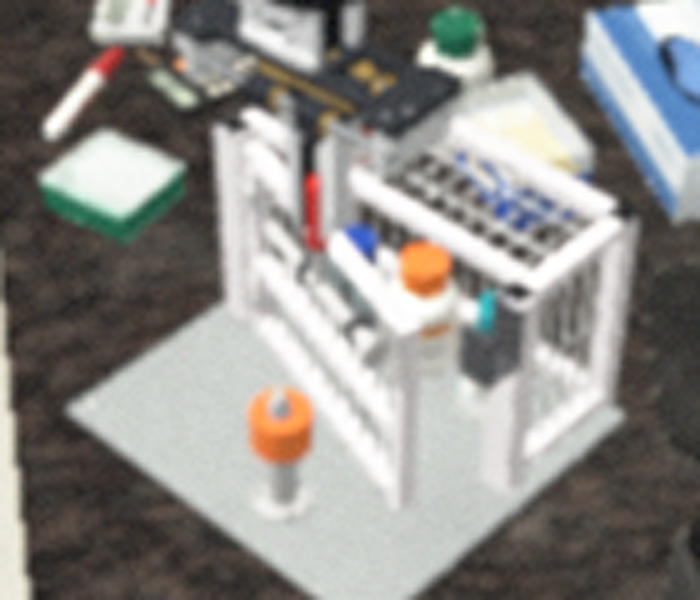

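The gate is swinging freely at about 0.3 rad, with the head well clear of the keeper. I'll continue to just short of the sleeve.

Emit:
step_arm(linear=[[-7.6,-1,0],[-15.3,-1.8,0],[-23,-2,0],[-28,-2,0],[-30.5,-2,0],[-30.5,-2,0]], twist=[-0.05,-0.1,-0.15,-0.18,-0.2,-0.2], fingers=[255,255,255,255,255,255], newtons=30)

```text
clock: 16.95
position: [0.5258, 0.2285, 0.1951]
eef_rot: [0.166, 0.687, 0.166, -0.687]
wrist_force: [1.5, -0.7, -2.5]
finger_gap: 0.0156
```

```bash
python3 - <<'E'
from m import *
s,im=snap("wrist","w15"); print(s["position"],s["finger_gap"],s["wrist_force"],s["ft_torque"])
s,im=snap("side","d15"); crop(im,190,110,330,230,5,"d15a")
s,im=snap("scene","s15"); crop(im,180,165,280,245,7,"s15a")
E
```

```text
[0.5258 0.2285 0.1951] 0.015557773899801636 [ 1.5378 -0.7205 -2.4821] [-0.0556 -0.2416 -0.0647]
```

View pics/d15a.png

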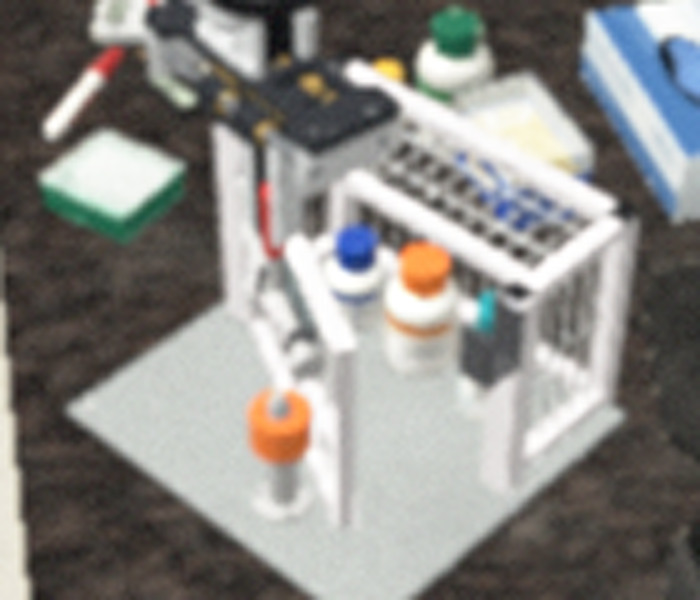

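View pics/s15a.png

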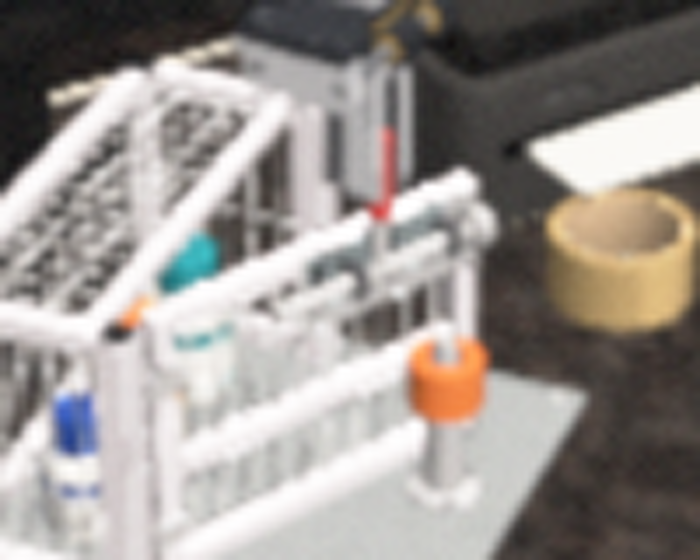

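The gate's middle rail is almost at the sleeve. I'll creep into contact, watching the pull force.

Emit:
step_arm(linear=[[-1.5,0,0],[-3,0,0],[-4,0,0],[-4,0,0]], twist=[-0.01,-0.02,-0.03,-0.03], fingers=[255,255,255,255], newtons=30)

```text
clock: 17.5
position: [0.5218, 0.2286, 0.1951]
eef_rot: [0.156, 0.69, 0.156, -0.689]
wrist_force: [2.3, 0.7, -2.7]
finger_gap: 0.0153
```

Emit:
step_arm(linear=[[-1,0,0],[-2,0,0],[-2,0,0]], twist=[0,0,0], fingers=[255,255,255], newtons=30)

```text
clock: 17.8
position: [0.5209, 0.2287, 0.1956]
eef_rot: [0.156, 0.691, 0.156, -0.688]
wrist_force: [9.7, 1.8, -2.3]
finger_gap: 0.0153
```

Emit:
step_arm(linear=[[-0.6,0,0],[-0.6,0,0],[-0.6,0,0]], twist=[0,0,0], fingers=[255,255,255], newtons=30)

```text
clock: 18.1
position: [0.5211, 0.2287, 0.196]
eef_rot: [0.156, 0.692, 0.156, -0.687]
wrist_force: [7.9, 0.5, -1.8]
finger_gap: 0.0153
```

```bash
python3 - <<'E'
from m import *
s=status.sense(); print(s["position"],s["finger_gap"],s["wrist_force"],s["joint_velocities"])
s,im=snap("wrist","w16")
s,im=snap("side","d16"); crop(im,190,110,330,230,5,"d16a")
s,im=snap("scene","s16"); crop(im,180,165,280,245,7,"s16a")
s=status.sense(); print(s["position"],s["finger_gap"],s["wrist_force"])
E
```

```text
[0.5211 0.2287 0.196 ] 0.015262506080513735 [ 7.9407  0.5422 -1.8089] [ 0.0003  0.0016 -0.0009 -0.0007 -0.0012 -0.0012]
[0.5211 0.2287 0.196 ] 0.015271156981127836 [ 7.7004  0.685  -2.1228]
```

View pics/w16.png

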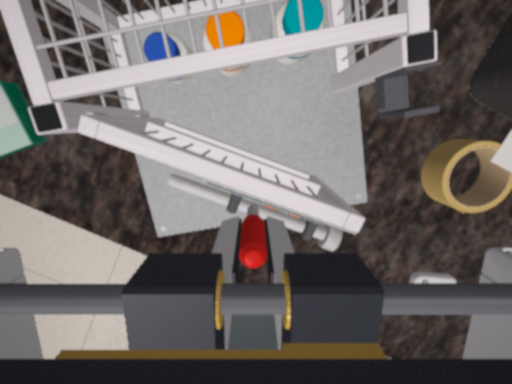

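View pics/d16a.png

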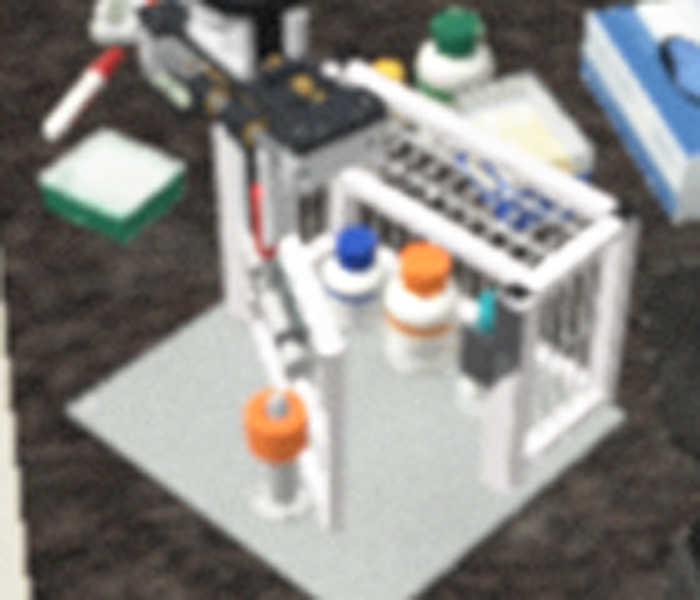

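View pics/s16a.png

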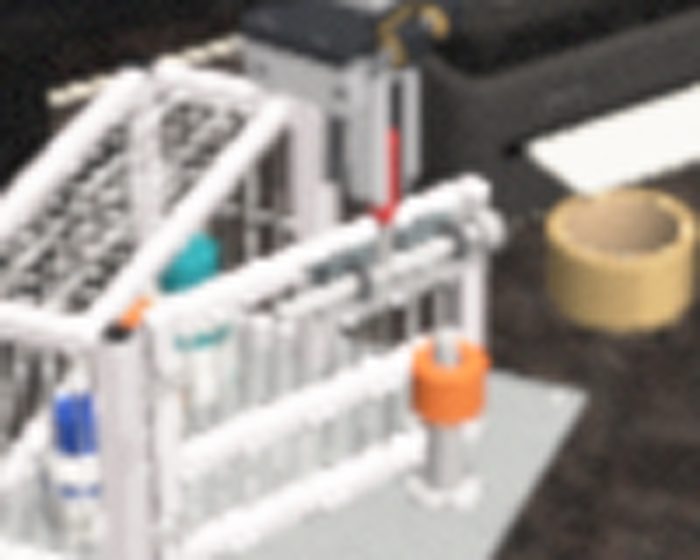

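In all three views the gate rests on the sleeve. The sleeve has shifted left by about 4 crop pixels in the side view, within its bore play, and is still on the shoulder. The grip holds at 15.3 mm and the force is steady at about 8 N. I'm handing in.

```bash
python3 - <<'E'
from m import *
print(manip.finish_job()); s=status.sense(); print(s["clock"],s["position"],s["finger_gap"],s["wrist_force"])
E
```

```text
the job is handed in; nothing more can be done
None
the job is handed in; nothing more can be done
```

The job is done and handed in at about 18 s of the 64 s. The sleeve is on its shoulder, and the arm still grips the red handle, holding the gate open against the sleeve.

- **Sleeve:** It met the shoulder at an underside height of 69.9 mm (70 given) with 9 N of contact. After I let go, all three views showed the pin standing through the bore.
- **Bolt:** I lifted it about 11 mm and the wrist then carried about 2.2 N, roughly the bolt's weight. I drew it 32 mm with side forces of 2.5 N at most, and the head was clear of the keeper before the gate swung.
- **Gate:** I swung it to about 0.525 rad by the tool position and estimated hinge (contact expected at about 0.53). The pull rose from 2 N to 8–10 N there and held at about 8 N. The sleeve shifted about 1 mm within its bore play and stayed seated. The grip gap was steady at 15.3 mm on the 16 mm handle.

**Disagreements:**
- **Fingertips:** They sit about 24 mm short of the reported tool point, so my first grasp closed on air just above the sleeve. I corrected for it afterwards, and nothing was disturbed.
- **Cameras:** The views differed by about 2–4 mm on the post and handle positions, so I relied on alignment within each picture and on the measured forces.

I moved none of the other objects, but I made no separate final check of the cup, timer, stapler or slide box.

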